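# Build up a relay module on a dowel-pinned assembly nest

### The job

Build up the relay module on the blue assembly nest with the two dowel pins: first the bare aluminium heat-spreader plate, then the olive-yellow insulating carrier with its pocket upwards, then the smaller of the two green relay boards laid into that pocket, and last the black cover over the board. The plate, carrier and cover must each go down over both pins until fully home, nothing stays in the gripper, and the larger green board stays where it is.

Things in the scene. Friction and masses are not known exactly. Their poses are not given: they have to be found in the camera images.
- nest: Fixed dark blue plate 60x118 mm (x, y), top at 8 mm, with two aluminium rest pads (52x22, tops at 16 mm) centred at y = +46 and -46 mm. In each pad's centre a steel dowel pin, 7 mm in diameter, tip 51 mm above the bench, last 6 mm tapered to 3 mm. Origin: centre of the underside; y along the line of the pins, z up. Parts fit either way round (half a turn about z).
- spreader: Loose bare aluminium plate with a dull blue-grey patch on top, 54x110x12 mm (x, y, z), 0.19 kg, lying flat. Two 9 mm through holes for the pins at x = 0, y = +46 and -46 mm. Grasp across the 54 mm width at the middle. Origin: centre of the underside; home it rests on the pads, 16 mm above the nest's origin.
- carrier: Loose olive-yellow insulating frame, 54x110x12 mm (x, y, z), 80 g, lying flat, pocket up. Pocket 46x74 mm in the middle, 6 mm deep, floor 6 mm above the underside; two 9 mm through holes at x = 0, y = +46 and -46 mm. Grasp across the 54 mm width at the middle. Origin: centre of the underside; home it rests on the spreader's top.
- board: Loose smaller green relay board, 42x70 mm (x, y), 54 g, on four white feet 3 mm high. A black relay and a black capacitor in line along y fill x -5..+8, y -15..+15 mm up to z 32 mm: pinch both across x, fingertips above the 15 mm high terminals beside them. Origin: centre, under the feet; home the feet stand on the pocket floor, 6 mm above the carrier's origin.
- large_board: Loose larger green relay board of the same kind, 48x92 mm (x, y), 35 mm high; too large for the pocket and not to be moved. Origin: centre, under its feet.
- cover: Loose black cover, 70 g, open side down: a vented hat 50x80 mm (x, y), 37 mm high, inside 44x74 and 34 mm high, on a flange 54x110x4 mm with two 9 mm through holes at x = 0, y = +46 and -46 mm. Grasp across the hat's 50 mm width at the middle, above the flange. Origin: centre of the underside; home the flange lies on the carrier's top, 12 mm above the carrier's origin.

How it is judged (in metres and radians):
On the way, in this order (a step that is already met when the one before it is completed fails the run):
1. the aluminium heat-spreader is seated on the nest over both pins and released (horizontal distance between spreader and nest below 0.003 m and z of spreader in the frame of nest between 0.0135 and 0.0185 m and angle between spreader's own z axis and vertical below 0.06 rad and angle between the y axis of spreader and the y axis of nest, either way round below 0.09 rad and contact force between spreader and the fingers below 0.2 N), for 0.2 s.
2. the carrier is seated on the spreader over both pins and released (all of step 1 and horizontal distance between carrier and spreader below 0.0045 m and z of carrier in the frame of spreader between 0.0095 and 0.0145 m and angle between carrier's own z axis and vertical below 0.06 rad and angle between the y axis of carrier and the y axis of spreader, either way round below 0.09 rad and contact force between carrier and the fingers below 0.2 N), for 0.2 s.
3. the smaller board lies in the carrier's pocket, released (all of step 2 and horizontal distance between board and carrier below 0.006 m and z of board in the frame of carrier between 0.0035 and 0.0085 m and angle between board's own z axis and vertical below 0.06 rad and angle between the y axis of board and the y axis of carrier, either way round below 0.09 rad and contact force between board and the fingers below 0.2 N), for 0.2 s.
4. the cover is down over the board on both pins and released (all of step 3 and horizontal distance between cover and carrier below 0.0045 m and z of cover in the frame of carrier between 0.0095 and 0.0145 m and angle between cover's own z axis and vertical below 0.06 rad and angle between the y axis of cover and the y axis of carrier, either way round below 0.09 rad and contact force between cover and the fingers below 0.2 N), for 0.2 s.
At the end, for the whole second after the job is handed in: Spreader home on the nest, carrier on spreader, small board in the pocket, cover on carrier: level within 0.06 rad, in line within 0.09 rad, within 2.5 mm of seated height, centred within 3 mm (spreader), 4.5 mm (carrier, cover) or 6 mm (board); all released and at rest (all of step 4 and linear speed of each of spreader, carrier, board, cover below 0.02 m/s); the robot touches nothing.
It fails at once if the larger board is moved by more than 15 mm (distance of large_board from where it was at the start of the episode above 0.015 m).
It also fails if it takes over 120 s, if anything falls off the work surface, if the arm or the gripper's body presses on something with over 40 N, if the wrist force passes 120 N, or if a joint passes its speed limit or range.

### The arm

A 6-joint arm with a two-finger parallel gripper is mounted at the origin on a cart in front of the work surface, level with it; the furniture and walls round the work are solid. World frame = base frame: x ahead of the robot, y to its left, z up, the work surface at z = 0. Lengths are in mm, angles in rad, forces in N, time in s.
With the tool pointing down it reaches from about 350 to 975 mm from the base axis. Payload 7.1 kg.
Tool frame: the origin (TCP) lies at the very end of the fingers, on their centre line; the grasp point (between the pads) lies 19 mm behind it; z points along the fingers, y is the line along which they close (so a half turn about z gives the same grasp; the last joint's range is limited). The gripper opens to 88 mm and grips with 3 to 60 N. Pads are 20 mm wide; open, the fingers measure 115 mm over their backs; the gripper's body (75 mm by 178 mm) begins 61 mm behind the grasp point.
Start: joints at [1.122, 0.423, 1.63, -0, 1.089, -0.019], TCP at [260.398, 568.153, 222.675] pointing down, gripper open.
Joint ranges: [-3, 3], [-0.9, 2.11], [0.09, 2.58], [-1.31, 4.45], [0.11, 2.69], [-2.54, 2.54]. Speed limits (rad/s): [2.39, 2.39, 3.01, 3.14, 3.14, 3.14].

### API

Orientations are given as a rotation vector (axis times angle).
In Python, from workcell import sensors, imaging, close_job gives the robot as it stands. The module is installed in compiled form; this text tells all that it offers.
- The arm moves only by the tool servo_tool, never from a script. Its argument "steps" is a list of rows, each a list of 3 entries, a list of its own where there are three numbers: the shift along the world's x, y, z in m, then the turn, a rotation vector about the world's x, y, z in degrees, then the opening, from -1 (shut) to 1 (fully open). A call has exactly 8 rows; each row shifts and turns the commanded pose from where the row before left it; what a row does not reach is not made up. A row lasts 1/12 s, in which the tool goes at most 41.7 mm and 7.16 degrees, less where a joint would pass 70% of its speed; a pose out of reach is approached as far as the arm can. A call is refused whole if a number of a shift passes 0.0417 or a number of a turn 7.16, either way. A call with a gripper value outside its range is refused whole. The fingers move at their own pace and stop on an object; the grip force is fixed at half the most. Time passes only in rows, so rows that do not move let the fingers close, or fill a call up. It gives the time, the measured TCP pose, the force, the opening and the grip force at its end, in the units of the state.
- sensors.get_obs(): the state, without advancing time (a new reading comes with each control period).
- imaging.get_image(name): name is "scene" or "side" or "wrist"; returns a dict with "color" (420x560x3 uint8, blue, green, red), "range_z" (420x560 float32, mm along the optical axis (not along the pixel's ray), 0 where there is no reading), "vertical_fov" (degrees; the focal length in pixels is half the picture's height over the tangent of half this angle, whatever the lens; pixels are square), "cx", "cy" (the principal point, pixels), "rvec" (rotation vector, rad) and "tvec" (3), from world to camera coordinates, as OpenCV has them; the wrist camera has in their place "tool_from_camera" (4x4, takes a point from camera to tool coordinates, whose origin is the TCP and whose axes are the flange's). Camera axes: x right, y down, z forward; pixel columns grow to the right and rows downward; lengths in mm; the calibration is good to about 2 mm. A picture is of the moment at which its call begins: read the wrist's pose just before it.
- close_job(): hands the job in; it is judged then, once.
The state is a dict: "t": time; "qpos": joint angles; "qvel": joint speeds; "joint_torque": joint torques, N m; "ee_pos": TCP position; "orientation": TCP orientation; "ft_force": force on the tool from outside, world axes, zero at the start; "moment": the same for the moment, N m; "width": finger opening in mm; "grasp_force": force on a finger pad.
Only numpy, scipy, OpenCV 4.12 (cv2) and the standard library are available. Lean on these libraries where they do the work, as an engineer would, in place of code of your own. Each camera call takes 0.05 s, during which the arm holds its last target. There are 200 camera calls.

## Working session

There is one attempt and no reset: what is moved stays moved. The work goes in short steps, Python scripts to look and compute and a tool call to move; the robot and the scene stay as the last step left them, time stands still between calls to the robot, and variables do not carry over. Pictures are saved under pics/ and viewed, at most 14 in all, crops included, and the job is handed in when it is done.

Besides the shell and the picture viewer there is one more tool, called after "Emit:" as name(argument=value, ...), one argument or row to a line, values as JSON. servo_tool: Moves the arm, as the interface text tells. Its arguments: {"type":"object","properties":{"steps":{"type":"array"}},"required":["steps"]}

```bash
mkdir -p pics
cat > h.py <<'E'
import numpy as np, cv2
from scipy.spatial.transform import Rotation as R
from workcell import sensors, imaging
def cam(n):
    o=sensors.get_obs(); d=imaging.get_image(n)
    f=d['color'].shape[0]/2/np.tan(np.radians(d['vertical_fov'])/2)
    if n=='wrist':
        T=np.array(d['tool_from_camera']); Rt=R.from_rotvec(o['orientation']).as_matrix()
        Rw=Rt@T[:3,:3]; c=Rt@T[:3,3]+o['ee_pos']
    else:
        Rc=R.from_rotvec(np.ravel(d['rvec'])).as_matrix(); Rw=Rc.T; c=-Rc.T@np.ravel(d['tvec'])
    v,u=np.mgrid[0:420,0:560]
    z=d['range_z']
    ray=np.stack([(u-d['cx'])/f,(v-d['cy'])/f,np.ones(z.shape)],-1)@Rw.T
    P=c+ray*z[...,None]; P[z==0]=np.nan
    return dict(im=d['color'],P=P,ray=ray,c=c,f=f,Rw=Rw,d=d)
def plane(k,u,v,h):
    r=k['ray'][int(round(v)),int(round(u))]; return k['c']+r*(h-k['c'][2])/r[2]
E
python3 - <<'E'
from h import *
for n in ['scene','side','wrist']:
    k=cam(n); cv2.imwrite(f'pics/{n}0.png',k['im']); print(n,k['c'],k['Rw'][:,2],k['f'])
    np.savez(f'{n}0.npz',im=k['im'],P=k['P'],ray=k['ray'],c=k['c'])
o=sensors.get_obs();print(o)
E
```

```text
scene [ 229.74384345 -457.0187091   716.11671235] [ 0.39220867  0.52211421 -0.75734346] 431.21685502841166
side [593.81528198 713.63368356 497.13055987] [-0.03125049 -0.83565434 -0.54836597] 530.8733862806524
wrist [188.88184276 601.40626175 384.00562119] [ 0.26045303 -0.12009404 -0.95798833] 297.5201591019005
{'t': 0.15, 'qpos': array([ 1.12198824e+00,  4.23679685e-01,  1.63049273e+00, -1.91456421e-05,
        1.08861181e+00, -1.89816268e-02]), 'qvel': array([ 0.00193743, -0.00214272, -0.00257917,  0.00057563, -0.00198241,
       -0.00029983]), 'joint_torque': array([ 2.37796339e-04, -5.44982278e+01, -2.73921579e+01,  6.44654757e-02,
        2.04311963e-02, -8.63309151e-05]), 'ee_pos': array([260.23012793, 567.77488028, 222.07982809]), 'orientation': array([-6.69915255e-01, -3.06906877e+00,  1.82677269e-03]), 'ft_force': array([ 0.4203697 , -0.42204468, -0.31953823]), 'moment': array([ 0.01430042,  0.05795745, -0.01968543]), 'grasp_force': 0.0, 'width': 87.7032093958269}
```

View pics/scene0.png

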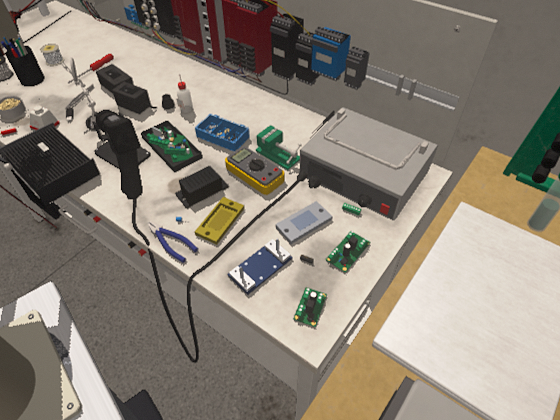

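View pics/side0.png

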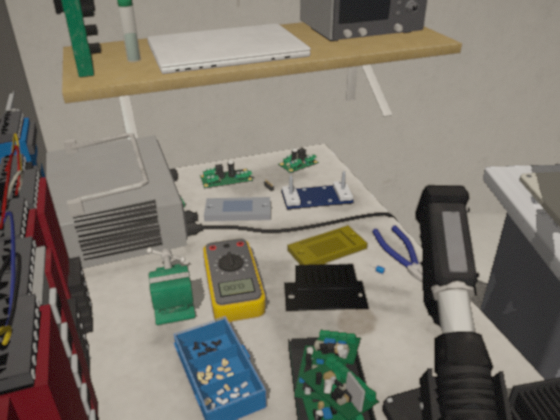

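Scene: nest at (260,268), spreader (304,220), carrier (220,220), cover (203,185), large board (347,250), small board (309,306). The side view shows the same objects, plus a shelf behind the boards. Now I'll measure them.

```bash
cat > m.py <<'E'
from h import *
def comp(im,mask,u,v):
    n,l,s,c=cv2.connectedComponentsWithStats(mask.astype(np.uint8)*255)
    w=l[max(v-6,0):v+7,max(u-6,0):u+7].ravel(); w=w[w>0]
    return l==np.bincount(w).argmax()
def rect(P,m):
    X=P[m]; X=X[~np.isnan(X[:,0])]
    (cx,cy),(w,h),a=cv2.minAreaRect(X[:,:2].astype(np.float32))
    if w>h: w,h,a=h,w,a+90   # a = x-axis direction (short side)
    return np.round([cx,cy,w,h,((a+90)%180)-90, np.median(X[:,2])],1)
E
python3 - <<'E'
from m import *
for n,pts in dict(scene=dict(nest=(260,268),spreader=(304,220),carrier=(220,220),cover=(203,185),large=(347,250),small=(309,306)),side=dict(nest=(318,196),spreader=(238,208),carrier=(328,245),cover=(325,285),large=(227,175),small=(298,160))).items():
    k=np.load(n+'0.npz'); P=k['P']; im=k['im']
    z=P[...,2]
    for name,(u,v) in pts.items():
        m=(z>5)&(z<60)
        m=cv2.erode(m.astype(np.uint8),np.ones((2,2)))
        try:
            c=comp(im,m,u,v); print(n,name,c.sum(),rect(P,c),np.nanpercentile(P[c][:,2],[5,50,95,99]).round(1))
        except Exception as e: print(n,name,e)
k=np.load('scene0.npz');P=k['P']
for u,v in [(400,300),(470,240),(520,300),(330,130),(370,150),(280,130),(400,340),(290,310),(240,210),(250,235),(205,275),(230,180)]: print(u,v,P[v,u].round(0))
E
```

```text
scene nest 1452 [482.1 -72.2  57.7 114.2 -84.    8.7] [ 6.   8.7 18.1 44.1]
scene spreader 1039 [620.2 -41.8  52.7 109.6  87.6  11.6] [ 8.3 11.6 13.7 14.8]
scene carrier 16 [466.7  72.5   5.4  22.9 -44.    7. ] [5.4 7.  7.8 7.9]
scene cover 880 [501.7 175.9  50.1  80.4  88.6  35.2] [ 9.1 35.2 38.  39. ]
scene large 256 [ 654.5 -148.    38.9   61.2  -84.6   19.3] [ 7.  19.3 34.1 35.8]
scene small 382 [ 501.2 -196.4   35.3   60.6  -67.    18.5] [ 6.9 18.5 34.6 36. ]
side nest 1322 [481.  -65.9  60.1 116.7 -85.8   9. ] [ 6.7  9.  27.5 44.7]
side spreader 1278 [618.3 -34.5  57.3 108.3  88.3  12. ] [ 7.  12.  13.4 14.1]
side carrier 4106 [482.6 122.4 120.1 173.6   0.8  19.3] [ 5.9 19.3 38.3 39. ]
side cover 4106 [482.6 122.4 120.1 173.6   0.8  19.3] [ 5.9 19.3 38.3 39. ]
side large 219 [ 616.9 -148.8   36.6   40.5   18.    15.5] [ 6.1 15.5 33.2 34.6]
side small 387 [ 497.9 -191.5   34.6   60.9  -60.8   15.8] [ 6.2 15.8 31.5 35.1]
400 300 [ 538. -329.  182.]
470 240 [ 700. -326.  181.]
520 300 [ 667. -431.  182.]
330 130 [770.  55. 116.]
370 150 [813. -27.  92.]
280 130 [773. 234.   1.]
400 340 [ 495. -368.  181.]
290 310 [ 472. -176.   -1.]
240 210 [531.  66.  14.]
250 235 [513.   6.   3.]
205 275 [389. -17.   0.]
230 180 [572. 168.  -2.]
```

Emit:
servo_tool(
  steps=[
    [[0,0,0.04],[0,0,-7.1],1],
    [[0,0,0.04],[0,0,-7.1],1],
    [[0,0,0.04],[0,0,-7.1],1],
    [[0.016,-0.0346,0],[0,0,-7.1],1],
    [[0.016,-0.0346,0],[0,0,-7.1],1],
    [[0.016,-0.0346,0],[0,0,-7.1],1],
    [[0.016,-0.0346,0],[0,0,-7.1],1],
    [[0.016,-0.0346,0],[0,0,-7.1],1],
  ],
)

```text
t: 0.82
ee_pos: [340.5, 393.4, 342.5]
orientation: [2.056, 2.376, -0.0]
ft_force: [1.0, 0.8, -0.4]
width: 87.6
grasp_force: 0.0
```

Emit:
servo_tool(
  steps=[
    [[0.016,-0.0346,0],[0,0,-7.1],1],
    [[0.016,-0.0346,0],[0,0,-7.1],1],
    [[0.016,-0.0346,0],[0,0,-7.1],1],
    [[0.016,-0.0346,0],[0,0,-7.1],1],
    [[0.016,-0.0346,0],[0,0,-7.1],1],
    [[0.016,-0.0346,0],[0,0,-7.1],1],
    [[0.016,-0.0346,0],[0,0,-7.1],1],
    [[0.016,-0.0346,0],[0,0,-7.1],1],
  ],
)

```text
t: 1.48
ee_pos: [468.6, 116.5, 342.7]
orientation: [-2.938, -1.111, -0.0]
ft_force: [0.4, 0.7, 0.7]
width: 87.9
grasp_force: 0.0
```

Emit:
servo_tool(
  steps=[
    [[0.016,-0.0346,0],[0,0,-7.1],1],
    [[0.016,-0.0346,0],[0,0,-7.1],1],
    [[0.016,-0.0346,0],[0,0,-7.1],1],
    [[0.016,-0.0346,0],[0,0,-7.1],1],
    [[0.016,-0.0346,0],[0,0,-7.1],1],
    [[0,0,0],[0,0,0],1],
    [[0,0,0],[0,0,0],1],
    [[0,0,0],[0,0,0],1],
  ],
)

```text
t: 2.15
ee_pos: [547.9, -54.4, 342.2]
orientation: [-3.136, -0.173, 0.002]
ft_force: [0.1, 0.2, -0.1]
width: 88.0
grasp_force: 0.0
```

Run:
```python
from m import *
k=cam('wrist'); cv2.imwrite('pics/w1.png',k['im']); np.savez('w1.npz',im=k['im'],P=k['P'],ray=k['ray'],c=k['c'])
o=sensors.get_obs(); print(o['ee_pos'],o['qpos'],np.degrees(R.from_rotvec(o['orientation']).as_euler('ZYX')),k['c'])
```

```text
[547.81303155 -53.85042144 342.37368964] [-1.19811984e-01  1.93273781e-01  1.66769385e+00  3.81676957e-04
  1.28155678e+00  1.33975589e+00] [ 6.36668733e+00  4.71703706e-02 -1.79967377e+02] [626.89871884 -45.24186165 504.12219608]
```

View pics/w1.png

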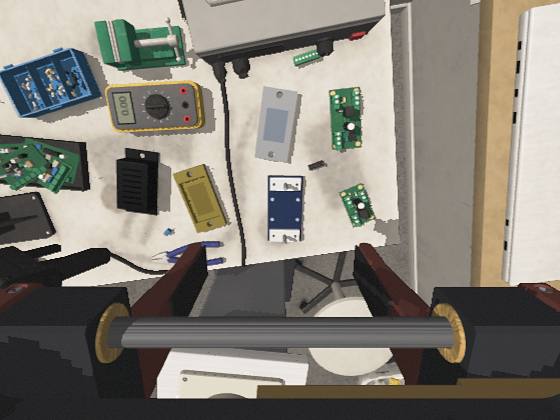

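The wrist view shows everything: spreader (277,123), nest (286,208), carrier (200,198), cover (138,182), large board (346,118), small board (357,205).

```bash
cat >> m.py <<'E'
def meas(k,pts,lo=5):
    P,im=k['P'],k['im']; hsv=cv2.cvtColor(im,cv2.COLOR_BGR2HSV); z=P[...,2]
    for name,(u,v,zl,zh,h) in pts.items():
        m=(z>zl)&(z<zh)
        if 'board' in name: m=(hsv[...,0]>45)&(hsv[...,0]<90)&(hsv[...,1]>80)
        if name=='carrier': m=(hsv[...,0]>18)&(hsv[...,0]<38)&(hsv[...,1]>110)
        m=cv2.morphologyEx(m.astype(np.uint8),cv2.MORPH_OPEN,np.ones((3,3)))
        c=comp(im,m,u,v)
        X=k['c']+k['ray'][c]*((h-k['c'][2])/k['ray'][c][:,2])[:,None]
        print(name,c.sum(),'ray',rect(np.where(c[...,None],np.nan,np.nan) if 0 else X[None],np.ones((1,len(X)),bool)),'depth',rect(P,c))
E
python3 - <<'E'
from m import *
k=np.load('w1.npz')
meas(k,dict(spreader=(277,123,6,20,12),nest=(286,208,4,14,8),nestall=(286,208,4,60,8),carrier=(200,198,6,20,12),cover=(138,182,25,50,37),coverfl=(138,182,1.5,50,4),lboard=(335,118,0,0,5),sboard=(368,215,0,0,5)))
P=k['P'];z=P[...,2]
# pins
m=((z>30)&(z<60)).astype(np.uint8)
n,l,s,c=cv2.connectedComponentsWithStats(m)
for i in range(1,n):
    if s[i,4]>3: print(s[i],np.nanmean(P[l==i],0).round(1),np.nanmax(z[l==i]).round(1))
print('table',np.nanmedian(z[150:170,300:320]))
E
```

```text
spreader 2394 ray [620.7 -36.7  54.  110.   87.7  12. ] depth [620.7 -36.7  54.  110.2  87.7  12.1]
nest 1347 ray [481.6 -67.8  59.4  70.7 -84.4   8. ] depth [481.7 -67.9  59.7  70.9 -84.3   8. ]
nestall 2285 ray [480.8 -67.9  59.4 121.9 -84.4   8. ] depth [483.2 -67.7  59.7 117.4 -84.4   8.7]
carrier 1961 ray [486.   76.6  54.8 109.1 -66.2  12. ] depth [485.5  77.7  53.1 109.2 -66.    7.1]
cover 1707 ray [503.3 177.9  54.4  82.7  87.3  37. ] depth [502.2 180.7  51.1  80.7  87.8  37.1]
coverfl 2462 ray [502.6 188.4  69.6 110.3  88.2   4. ] depth [502.3 181.3  56.3 110.5  88.4  36.4]
lboard 1108 ray [ 642.5 -147.9   45.5   92.2  -77.4    5. ] depth [ 643.  -148.    46.    91.2  -77.6    5.4]
sboard 82 ray [ 508.6 -208.4   10.3   40.1  -47.8    5. ] depth [ 509.6 -207.2   10.7   44.1  -46.9    5.9]
[  94   17   85   50 2133] [707.4 175.3  49.6] 58.2
[ 202   27  171   76 1710] [714.2 -27.8  44.4] 60.0
[48 49 18  7 34] [687.7 283.9  31.1] 33.2
[67 48  4  4  8] [692.4 265.8  31.4] 32.5
[71 53  6 11 15] [681.3 260.3  31.5] 32.8
[ 1 55 46 17 75] [665.9 336.5  31.3] 33.5
[76 65  6 11 14] [66
[... 205 characters left out ...]
106   4   8   8] [600.5 354.9  31.2] 32.1
[345 106   9  11  79] [ 653.8 -145.9   31.5] 33.8
[ 36 108  10   4  12] [604.9 316.3  31.3] 32.4
[ 49 108   4   2   4] [607.6 300.9  31.1] 31.9
[ 20 111  15   6  19] [596.5 336.9  31.4] 32.6
[346 122   9   9  68] [ 632.4 -150.5   34.3] 37.3
[   0  144   73   50 1889] [511.7 333.4  38.2] 59.8
[ 116  159   34   53 1630] [503.8 179.7  37. ] 40.0
[283 184   5   6  22] [530.4 -62.8  43.5] 52.3
[356 201   9   9  55] [ 511.6 -188.9   34.4] 36.7
[359 209   9  10  55] [ 496.9 -197.7   31.5] 33.2
[  0 217  22  18 141] [414.6 388.7  37.7] 50.1
[282 237   4   8  26] [439.3 -71.2  43. ] 51.8
[ 79 248  31  18 209] [382.3 231.6  46.8] 60.0
table 0.25337661696590885
```

Emit:
servo_tool(
  steps=[
    [[-0.018,-0.002,-0.03],[0,0,0],1],
    [[-0.018,-0.002,-0.03],[0,0,0],1],
    [[-0.018,-0.002,-0.03],[0,0,0],1],
    [[-0.018,-0.002,-0.03],[0,0,0],1],
    [[-0.018,-0.002,-0.03],[0,0,0],1],
    [[-0.018,-0.002,-0.03],[0,0,-0.8],1],
    [[0,0,0],[0,0,0],1],
    [[0,0,0],[0,0,0],1],
  ],
)

```text
t: 2.87
ee_pos: [439.3, -65.6, 162.5]
orientation: [-3.137, -0.153, 0.004]
ft_force: [0.4, -0.7, 0.4]
width: 87.8
grasp_force: 0.0
```

Run:
```python
from m import *
k=cam('wrist'); cv2.imwrite('pics/w2.png',k['im']); np.savez('w2.npz',im=k['im'],P=k['P'],ray=k['ray'],c=k['c'])
o=sensors.get_obs(); print(o['ee_pos'],np.degrees(R.from_rotvec(o['orientation']).as_euler('ZYX')),k['c'])
```

```text
[441.69561613 -66.01047692 163.8780656 ] [ 5.58218036e+00 -8.44053987e-02  1.79985908e+02] [518.67350877 -57.35181936 324.29489715]
```

View pics/w2.png

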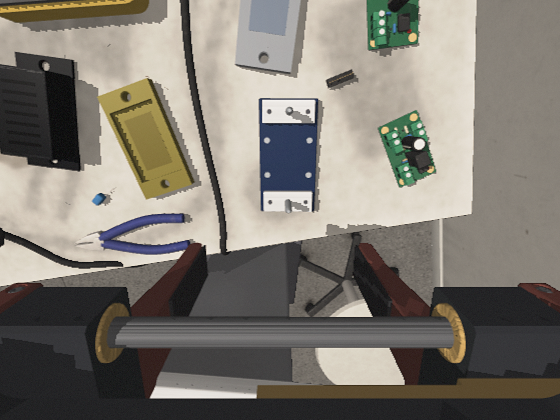

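Close view: nest (288,155) with pins near (289,111) and (289,205), carrier (148,138), small board (408,150).

Run:
```python
from m import *
k=np.load('w2.npz')
o=sensors.get_obs(); print(o['ee_pos'])
meas(k,dict(nest=(288,155,4,14,8),nestall=(286,160,4,60,8),carrier=(148,138,6,20,12)))
P=k['P'];z=P[...,2];im=k['im']
hsv=cv2.cvtColor(im,cv2.COLOR_BGR2HSV)
# white pads: convex rect by depth 13..19 near nest
reg=np.zeros(z.shape,bool); reg[90:225,245:335]=1
m=reg&(z>12.5)&(z<20)
n,l,s,c=cv2.connectedComponentsWithStats(m.astype(np.uint8))
for i in range(1,n):
    if s[i,4]>200:
        q=l==i; X=k['c']+k['ray'][q]*((16-k['c'][2])/k['ray'][q][:,2])[:,None]
        print('pad',rect(X[None],np.ones((1,len(X)),bool)))
m=reg&(z>47)
n,l,s,c=cv2.connectedComponentsWithStats(m.astype(np.uint8))
for i in range(1,n):
    q=l==i; print('pintip',s[i],c[i],P[q].mean(0).round(1))
g=(hsv[...,0]>45)&(hsv[...,0]<90)&(hsv[...,1]>60); 
g=cv2.morphologyEx(g.astype(np.uint8),cv2.MORPH_CLOSE,np.ones((15,15)))>0
b=np.zeros(z.shape,bool); b[100:200,365:450]=1
q=g&b
X=k['c']+k['ray'][q]*((5-k['c'][2])/k['ray'][q][:,2])[:,None]
print('sboard',rect(X[None],np.ones((1,len(X)),bool)))
q=b&(z>22); print('tall',rect(P,q), q.sum()); 
n,l,s,c=cv2.connectedComponentsWithStats(q.astype(np.uint8)); 
for i in range(1,n): print(s[i],c[i],P[l==i].mean(0).round(1),P[l==i][:,2].max())
cv2.imwrite('pics/w2b.png',cv2.resize(im[95:205,250:450],None,fx=4,fy=4,interpolation=cv2.INTER_CUBIC))
```

```text
[441.69561613 -66.01047692 163.8780656 ]
nest 3997 ray [486.3 -67.6  59.7  94.1 -84.5   8. ] depth [486.1 -67.6  60.1  94.4 -84.6   8. ]
nestall 6442 ray [482.5 -68.   59.7 118.7 -84.5   8. ] depth [483.7 -67.9  60.1 116.6 -84.5   8.5]
carrier 5998 ray [485.9  76.3  57.  109.2 -66.1  12. ] depth [485.4  77.6  54.1 109.8 -65.9   7.1]
pad [528.5 -63.8  21.4  51.4   5.6  16. ]
pad [438.  -72.3  22.2  51.7   5.6  16. ]
pintip [286 107   6   7  36] [288.61111111 110.13888889] [528.7 -63.5  49.3]
pintip [285 208   6   5  24] [287.70833333 210.        ] [438.  -72.3  49.3]
sboard [ 503.2 -194.3   43.4   70.8  -59.3    5. ]
tall [ 503.2 -193.8   15.    30.7  -56.1   31.6] 479
[405 137  25  32 479] [417.82463466 151.96450939] [ 503.3 -192.8   31. ] 36.77568716243775
```

View pics/w2b.png

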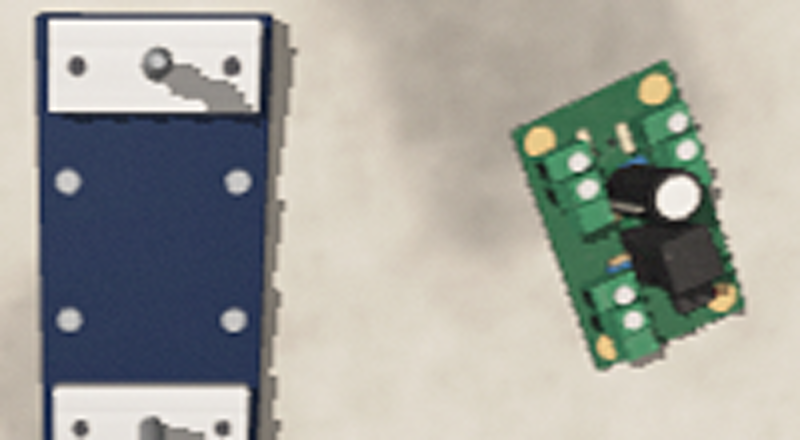

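Crop shows both pins on the pads and the relay plus capacitor at (670,230) in the crop. Now going above the spreader.

Emit:
servo_tool(
  steps=[
    [[0.03,0.005,-0.005],[0,0,-2],1],
    [[0.03,0.005,-0.005],[0,0,-2],1],
    [[0.03,0.005,-0.02],[0,0,-2],1],
    [[0.03,0.005,-0.02],[0,0,-1.9],1],
    [[0.03,0.005,-0.02],[0,0,0],1],
    [[0.03,0.005,-0.02],[0,0,0],1],
    [[0,0,-0.02],[0,0,0],1],
    [[0,0,0],[0,0,0],1],
  ],
)

```text
t: 3.58
ee_pos: [622.5, -35.5, 51.3]
orientation: [-3.141, 0.063, 0.0]
ft_force: [-0.8, -0.4, 0.2]
width: 87.7
grasp_force: 0.0
```

```bash
cat >> m.py <<'E'
def obs():
    o=sensors.get_obs(); e=np.degrees(R.from_rotvec(o['orientation']).as_euler('ZYX')); print('ee',o['ee_pos'].round(1),'ytool',round(e[0]-90,2),'w',o['width'],'g',o['grasp_force'],'ft',o['ft_force'].round(1)); return o
E
python3 - <<'E'
from m import *
obs(); k=cam('wrist'); obs(); cam('side'); obs(); cv2.imwrite('pics/w3.png',k['im']); np.savez('w3.npz',im=k['im'],P=k['P'],ray=k['ray'],c=k['c'])
E
```

```text
ee [622.5 -35.5  51.3] ytool -92.3 w 87.7470876898698 g 0.0 ft [-0.8 -0.4  0.2]
ee [621.5 -35.8  52.7] ytool -92.33 w 87.87393313522759 g 0.0 ft [-0.6  0.3  0.4]
ee [621.4 -36.1  53.8] ytool -92.36 w 87.74025617734628 g 0.0 ft [ 0.5 -0.3  0.4]
```

View pics/w3.png

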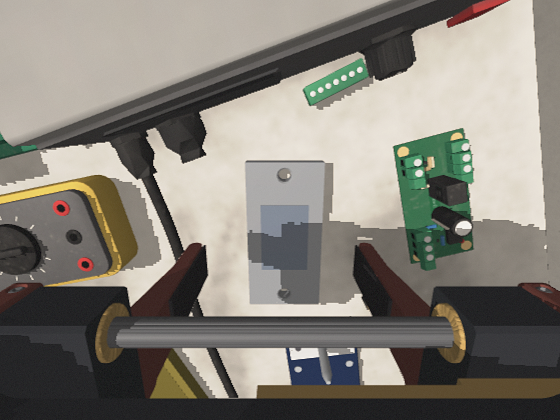

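Run:
```python
from m import *
k=np.load('w3.npz'); P=k['P']; z=P[...,2]
meas(k,dict(spreader=(285,232,6,20,12)))
for n in ['w1','w3']:
    P=np.load(n+'.npz')['P']; q=(P[...,2]>60)&(P[...,2]<140)&(P[...,1]<70)&(P[...,1]>-150)&(P[...,0]>600)
    print(n,np.nanpercentile(P[q][:,0],[0,1,5]), P[q][:,2].max())
```

```text
spreader 10508 ray [621.3 -37.3  54.  110.7  87.7  12. ] depth [620.6 -37.3  54.2 111.1  87.7  12.1]
w1 [694.5979087  698.48322997 705.93952647] 121.19542303225546
w3 [608.48378764 614.60172971 623.62427981] 139.99983082622407
```

Emit:
servo_tool(
  steps=[
    [[0,-0.001,-0.012],[0,0,0],1],
    [[0,0,-0.012],[0,0,0],1],
    [[0,0,-0.012],[0,0,0],1],
    [[0,0,-0.009],[0,0,0],1],
    [[0,0,-0.0045],[0,0,0],1],
    [[0,0,0],[0,0,0],-1],
    [[0,0,0],[0,0,0],-1],
    [[0,0,0],[0,0,0],-1],
  ],
)

```text
t: 4.35
ee_pos: [620.7, -37.7, 3.4]
orientation: [3.141, -0.066, 0.001]
ft_force: [-0.3, -0.7, -0.6]
width: 71.5
grasp_force: 0.0
```

Emit:
servo_tool(
  steps=[
    [[0,0,0],[0,0,0],-1],
    [[0,0,0],[0,0,0],-1],
    [[0,0,0],[0,0,0],-1],
    [[0,0,0],[0,0,0],-1],
    [[0,0,0],[0,0,0],-1],
    [[0,0,0],[0,0,0],-1],
    [[0,0,0],[0,0,0],-1],
    [[0,0,0],[0,0,0],-1],
  ],
)

```text
t: 5.02
ee_pos: [620.7, -37.7, 3.6]
orientation: [3.141, -0.066, 0.001]
ft_force: [0.1, -0.8, 6.1]
width: 53.4
grasp_force: 30.0
```

Emit:
servo_tool(
  steps=[
    [[0,0,0.015],[0,0,0],-1],
    [[0,0,0.025],[0,0,0],-1],
    [[0,0,0.025],[0,0,0],-1],
    [[-0.01,-0.003,0.02],[0,0,2.6],-1],
    [[-0.02,-0.005,0],[0,0,2.6],-1],
    [[-0.02,-0.005,0],[0,0,2.6],-1],
    [[0,0,0],[0,0,0],-1],
    [[0,0,0],[0,0,0],-1],
  ],
)

```text
t: 5.68
ee_pos: [569.4, -50.7, 88.7]
orientation: [-3.138, -0.146, 0.001]
ft_force: [0.1, 0.5, -1.8]
width: 53.8
grasp_force: 30.0
```

Run:
```python
from m import *
obs(); k=cam('wrist'); obs(); cv2.imwrite('pics/w4.png',k['im']); np.savez('w4.npz',im=k['im'],P=k['P'],ray=k['ray'],c=k['c'])
s=cam('side'); o=obs(); cv2.imwrite('pics/s4.png',s['im'])
z=k['P'][...,2]
print(np.nanmedian(z[215:245,270:300]))
meas(k,dict(spreader=(285,232,60,110,12+82)))
```

```text
ee [569.4 -50.7  88.7] ytool -84.69 w 53.81494751354663 g 29.999217689037323 ft [ 0.1  0.5 -1.8]
ee [570.6 -50.7  88.7] ytool -84.69 w 53.666263659772966 g 29.99941259622574 ft [ 0.   0.3 -3. ]
ee [571.2 -50.6  88.6] ytool -84.67 w 53.525129591688625 g 29.999470710754395 ft [ 0.1 -0.1 -1.5]
97.22925073376832
spreader 14990 ray [580.  -48.8  76.7  91.  -84.6  94. ] depth [580.3 -48.7  71.4  89.1 -84.8  97.1]
```

View pics/w4.png

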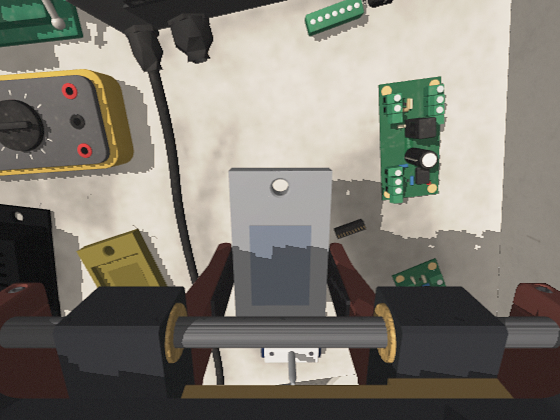

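The spreader is held straight; its front hole is at (280,185).

```bash
cat >> m.py <<'E'
def edges(k,rows,zlo,zhi,h,umin=190,umax=380):
    out=[]
    for v in rows:
        z=k['P'][v,:,2]; u=np.where((z>zlo)&(z<zhi))[0]; u=u[(u>umin)&(u<umax)]
        a,b=u.min()-.5,u.max()+.5
        pa,pb=[plane(k,int(x),v,h)+ (plane(k,int(x)+1,v,h)-plane(k,int(x),v,h))*(x-int(x)) for x in (a,b)]
        out.append(np.r_[(pa+pb)[:2]/2,np.hypot(*(pa-pb)[:2])])
    return np.array(out)
def hole(k,u0,v0,h,r=14,dark=False):
    g=cv2.cvtColor(k['im'],cv2.COLOR_BGR2GRAY)[v0-r:v0+r+1,u0-r:u0+r+1]
    t,b=cv2.threshold(g,0,255,cv2.THRESH_OTSU+(cv2.THRESH_BINARY_INV if dark else 0))
    n,l,s,c=cv2.connectedComponentsWithStats(b); i=1+np.argmin([np.hypot(*(c[j]-r)) + (1e3 if s[j,4]<15 or s[j,4]>(1.2*r)**2 else 0) for j in range(1,n)])
    u,v=c[i]+[u0-r,v0-r]; print('hole px',u,v,s[i]); return plane(k,u,v,h)
E
python3 - <<'E'
from m import *
k=np.load('w4.npz')
print(edges(k,[180,200,215,230],90,105,97).round(1)); print(hole(k,280,185,97))
e=np.array([570.6,-50.7]); a=np.radians(5.35); d=hole(k,280,185,97)[:2]-e; print('along',d@[np.cos(a),np.sin(a)],'across(left)',d@[-np.sin(a),np.cos(a)])
for r in edges(k,[180,200,215,230],90,105,97): d=r[:2]-e; print('across',d@[-np.sin(a),np.cos(a)])
E
```

```text
[[619.5 -45.1  54.3]
 [608.8 -46.1  54.4]
 [600.4 -46.9  54.1]
 [591.8 -47.7  53.8]]
hole px 280.40890125173854 184.27121001390822 [  0   0  29  29 719]
[617.4388704  -45.58010664  97.        ]
hole px 280.40890125173854 184.27121001390822 [  0   0  29  29 719]
along 47.11220294857733 across(left) 0.7303574248578268
across 0.9954060957218012
across 1.0063466696530194
across 1.0147943711964498
across 1.0235031185571737
```

Emit:
servo_tool(
  steps=[
    [[-0.02,-0.004,0],[0,0,0],-1],
    [[-0.02,-0.005,0],[0,0,0],-1],
    [[-0.02,-0.005,0],[0,0,0],-1],
    [[-0.02,-0.005,0],[0,0,0],-1],
    [[-0.009,0,0],[0,0,0.1],-1],
    [[0,0,-0.015],[0,0,0],-1],
    [[0,0,-0.014],[0,0,0],-1],
    [[0,0,0],[0,0,0],-1],
  ],
)

```text
t: 6.45
ee_pos: [481.3, -69.3, 57.6]
orientation: [-3.137, -0.15, 0.003]
ft_force: [-0.9, -0.3, -2.6]
width: 53.5
grasp_force: 30.0
```

Run:
```python
from m import *
obs(); k=cam('wrist'); s=cam('side'); obs(); c=cam('scene'); obs()
a=cv2.resize(k['im'][150:400,180:400],(440,500)); b=cv2.resize(s['im'][120:240,250:380],None,fx=2.7,fy=2.7,interpolation=cv2.INTER_CUBIC)
b=cv2.copyMakeBorder(b,0,500-b.shape[0],0,0,cv2.BORDER_CONSTANT); cv2.imwrite('pics/c5.png',np.hstack([a,b])[:,:800])
```

```text
ee [481.3 -69.3  57.6] ytool -84.54 w 53.5238653037593 g 29.999482333660126 ft [-0.9 -0.3 -2.6]
ee [482.1 -69.5  59. ] ytool -84.52 w 53.74798987473394 g 29.99947339296341 ft [ 0.4  0.1 -1.7]
ee [482.4 -69.5  59.4] ytool -84.52 w 53.65345308774582 g 29.99943047761917 ft [-0.4 -0.4 -2.1]
```

View pics/c5.png

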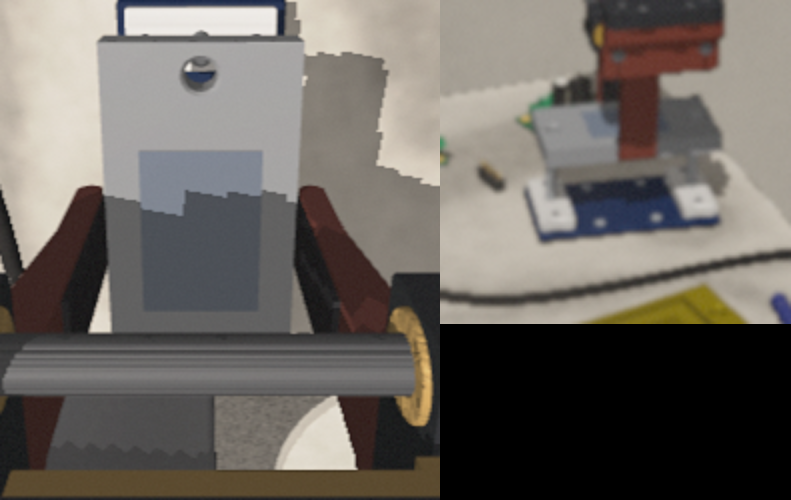

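Side view: spreader level above the pins. Wrist view: the pin tip shows in the front hole where the slanted line of sight puts it, so it is aligned. Descending.

Emit:
servo_tool(
  steps=[
    [[0,0,-0.004],[0,0,0],-1],
    [[0,0,-0.004],[0,0,0],-1],
    [[0,0,-0.004],[0,0,0],-1],
    [[0,0,-0.004],[0,0,0],-1],
    [[0,0,-0.003],[0,0,0],-1],
    [[0,0,0],[0,0,0],-1],
    [[0,0,0],[0,0,0],-1],
    [[0,0,0],[0,0,0],-1],
  ],
)

```text
t: 7.27
ee_pos: [481.9, -69.6, 40.2]
orientation: [3.138, 0.15, 0.001]
ft_force: [2.8, 1.2, -4.3]
width: 53.3
grasp_force: 30.0
```

Emit:
servo_tool(
  steps=[
    [[0.0005,0,-0.004],[0,0,0],-1],
    [[0,0,-0.004],[0,0,0],-1],
    [[0,0,-0.004],[0,0,0],-1],
    [[0,0,-0.004],[0,0,0],-1],
    [[0,0,-0.002],[0,0,0],-1],
    [[0,0,-0.001],[0,0,0],-1],
    [[0,0,0],[0,0,0],-1],
    [[0,0,0],[0,0,0],-1],
  ],
)

```text
t: 7.93
ee_pos: [481.9, -69.6, 21.0]
orientation: [-3.138, -0.15, 0.0]
ft_force: [2.0, 2.1, -3.1]
width: 53.6
grasp_force: 30.0
```

Emit:
servo_tool(
  steps=[
    [[0,0,-0.001],[0,0,0],-1],
    [[0,0,0],[0,0,0],-1],
    [[0,0,0],[0,0,0],1],
    [[0,0,0],[0,0,0],1],
    [[0,0,0],[0,0,0],1],
    [[0,0,0],[0,0,0],1],
    [[0,0,0],[0,0,0],1],
    [[0,0,0],[0,0,0],1],
  ],
)

```text
t: 8.6
ee_pos: [481.8, -69.7, 20.2]
orientation: [3.138, 0.15, -0.0]
ft_force: [-0.5, 1.1, 0.1]
width: 87.3
grasp_force: 0.0
```

Emit:
servo_tool(
  steps=[
    [[0,0,0],[0,0,0],1],
    [[0,0,0],[0,0,0],1],
    [[0,0,0],[0,0,0],1],
    [[0,0,0.02],[0,0,0],1],
    [[0,0,0.03],[0,0,0],1],
    [[-0.014,0,0.03],[0,0,0],1],
    [[-0.02,0,0.03],[0,0,0],1],
    [[-0.01,0,0.03],[0,0,0],1],
  ],
)

```text
t: 9.27
ee_pos: [435.4, -69.4, 160.9]
orientation: [-3.137, -0.15, 0.004]
ft_force: [0.5, -0.6, -0.3]
width: 87.9
grasp_force: 0.0
```

Run:
```python
from m import *
obs(); k=cam('wrist'); obs(); cv2.imwrite('pics/w6.png',k['im']); np.savez('w6.npz',im=k['im'],P=k['P'],ray=k['ray'],c=k['c'])
meas(k,dict(spreader=(288,155,20,35,28),nest=(288,155,4,60,28),carrier=(148,138,6,20,12)))
```

```text
ee [435.4 -69.4 160.9] ytool -84.52 w 87.89958482365492 g 0.0 ft [ 0.5 -0.6 -0.3]
ee [437.2 -69.8 165.6] ytool -84.52 w 87.65430883990153 g 0.0 ft [0.5 0.4 3.2]
spreader 6126 ray [482.3 -68.3  54.  109.3 -84.5  28. ] depth [482.2 -68.3  54.2 109.8 -84.5  28.1]
nest 6673 ray [483.6 -67.7  55.9 111.9 -84.5  28. ] depth [483.3 -68.   60.  116.3 -84.5  28.1]
carrier 6141 ray [486.   76.   56.6 109.2 -66.1  12. ] depth [485.3  77.7  53.8 109.4 -66.1   7.1]
```

View pics/w6.png

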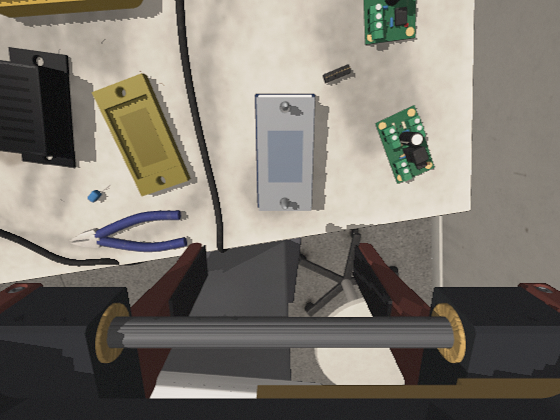

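The spreader is home (top at 28 mm) with both pins through it. Before grasping the carrier I'll check its clearance to the cable at (190,110).

Run:
```python
from m import *
for n,o in (('w2',(0,0)),('w6',(0,0))):
    k=np.load(n+'.npz'); P=k['P']; g=k['im'].max(-1)
    c=np.array([485.4,77.4]); a=np.radians(-66.1); d=P[...,:2]-c; s=d@[np.cos(a),np.sin(a)]; t=d@[-np.sin(a),np.cos(a)]
    q=(g<70)&(s>28)&(s<80)&(abs(t)<15)
    print(n,q.sum(),np.percentile(s[q],[0,5,50,95,100]).round(1),np.percentile(P[q][:,2],[5,50,95]).round(1))
    for lo in (-15,-5,5): r=q&(t>=lo)&(t<lo+10); print(lo,np.percentile(s[r],[2,50,98]).round(1))
    q=(P[...,2]>6)&(s<-28)&(s>-80)&(abs(t)<15); print('left',q.sum(),np.percentile(s[q],[0,50,100]) if q.any() else '')
```

```text
w2 211 [53.3 54.9 59.1 62.9 64.2] [ 6.2  9.1 10.8]
-15 [53.8 57.3 60. ]
-5 [55.5 59.2 61.9]
5 [57.3 61.  63.8]
left 9 [-79.91899392 -79.75549842 -28.18935618]
w6 214 [53.5 55.1 59.  62.8 64.2] [ 6.5  9.3 10.7]
-15 [54.  57.2 60.1]
-5 [55.5 59.  62.1]
5 [57.3 61.  63.7]
left 8 [-79.95050442 -28.24323949 -28.0067841 ]
```

Emit:
servo_tool(
  steps=[
    [[0.0095,0.0292,-0.01],[0,0,6.1],0.5],
    [[0.0095,0.0292,-0.02],[0,0,6.1],0.5],
    [[0.0095,0.0292,-0.02],[0,0,6.2],0.5],
    [[0.0095,0.0292,-0.02],[0,0,0],0.5],
    [[0.0095,0.0292,-0.02],[0,0,0],0.5],
    [[0,0,-0.02],[0,0,0],0.5],
    [[0,0,0],[0,0,0],0.5],
    [[0,0,0],[0,0,0],0.5],
  ],
)

```text
t: 9.98
ee_pos: [484.3, 76.4, 49.3]
orientation: [-3.073, -0.651, 0.005]
ft_force: [0.6, 0.1, 0.2]
width: 66.0
grasp_force: 0.0
```

Run:
```python
from m import *
o=obs(); k=cam('wrist'); o2=obs(); cv2.imwrite('pics/w7.png',k['im']); np.savez('w7.npz',im=k['im'],P=k['P'],ray=k['ray'],c=k['c'])
meas(k,dict(carrier=(285,240,6,20,12)))
```

```text
ee [484.3  76.4  49.3] ytool -66.08 w 65.99170792171559 g 0.0 ft [0.6 0.1 0.2]
ee [485.   76.   50.2] ytool -66.13 w 66.0268488003748 g 0.0 ft [0.5 0.1 0.3]
carrier 10694 ray [486.2  78.1  53.3 109.7 -66.1  12. ] depth [485.7  77.   55.1 110.1 -66.1   6.8]
```

View pics/w7.png

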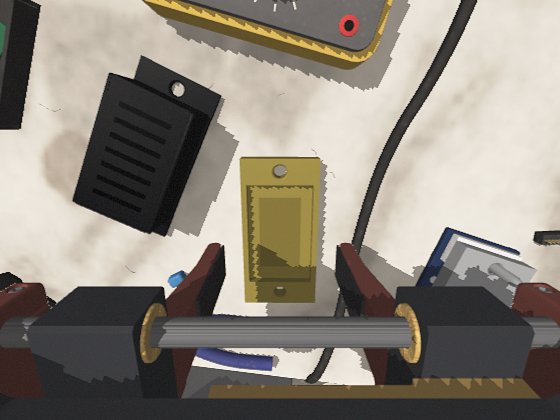

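The carrier is centred between the fingers, with the cable clear on the right. Descending and gripping.

Emit:
servo_tool(
  steps=[
    [[0,0,-0.012],[0,0,0],0.5],
    [[0,0,-0.012],[0,0,0],0.5],
    [[0,0,-0.012],[0,0,0],0.5],
    [[0,0,-0.008],[0,0,0],0.5],
    [[0,0,-0.003],[0,0,0],0.5],
    [[0,0,0],[0,0,0],-1],
    [[0,0,0],[0,0,0],-1],
    [[0,0,0],[0,0,0],-1],
  ],
)

```text
t: 10.7
ee_pos: [485.9, 76.2, 3.9]
orientation: [3.074, 0.649, 0.002]
ft_force: [0.8, 0.2, -0.1]
width: 53.5
grasp_force: 30.0
```

Emit:
servo_tool(
  steps=[
    [[0,0,0],[0,0,0],-1],
    [[0,0,0],[0,0,0],-1],
    [[0,0,0],[0,0,0],-1],
    [[0,0,0],[0,0,0],-1],
    [[0,0,0.012],[0,0,0],-1],
    [[0,0,0.025],[0,0,0],-1],
    [[0,0,0.025],[0,0,0],-1],
    [[0,0,0.02],[0,0,0],-1],
  ],
)

```text
t: 11.37
ee_pos: [485.4, 76.5, 87.1]
orientation: [-3.074, -0.65, -0.001]
ft_force: [0.7, -0.6, -0.7]
width: 53.8
grasp_force: 30.0
```

Emit:
servo_tool(
  steps=[
    [[0,0,0.003],[0,0,0],-1],
    [[0,0,0],[0,0,-6.1],-1],
    [[0,-0.03,0],[0,0,-6.1],-1],
    [[0,-0.03,0],[0,0,-6.2],-1],
    [[0,-0.03,0],[0,0,0],-1],
    [[0,0,0],[0,0,0],-1],
    [[0,0,0],[0,0,0],-1],
    [[0,0,0],[0,0,0],-1],
  ],
)

```text
t: 12.03
ee_pos: [485.1, -13.4, 88.0]
orientation: [-3.138, -0.149, 0.001]
ft_force: [0.2, 0.6, -0.5]
width: 54.0
grasp_force: 30.0
```

Run:
```python
from m import *
o=obs(); k=cam('wrist'); o2=obs(); cv2.imwrite('pics/w8.png',k['im']); np.savez('w8.npz',im=k['im'],P=k['P'],ray=k['ray'],c=k['c'],e=o['ee_pos'])
z=k['P'][...,2]; q=np.zeros(z.shape,bool); q[150:235,200:350]=1
h=np.nanmedian(z[q&(z>80)]); print('z',h,np.nanpercentile(z[q&(z>80)],[5,95]))
E=edges(k,[170,185,200,215],h-6,h+8,h); print(E.round(1))
cv2.imwrite('pics/w8c.png',cv2.resize(k['im'][150:260,200:360],None,fx=4,fy=4))
```

```text
ee [485.1 -13.4  88. ] ytool -84.56 w 54.023922356991896 g 29.999946355819702 ft [ 0.2  0.6 -0.5]
ee [485.1 -13.   88. ] ytool -84.5 w 53.5913548325675 g 29.99983638525009 ft [-0.1 -0.3  0.6]
z 95.25054223488573 [89.12318753 96.8297771 ]
[[540.3  -7.3  53.1]
 [532.4  -8.   53.9]
 [524.2  -8.8  54.7]
 [515.8  -9.6  54.5]]
```

View pics/w8c.png

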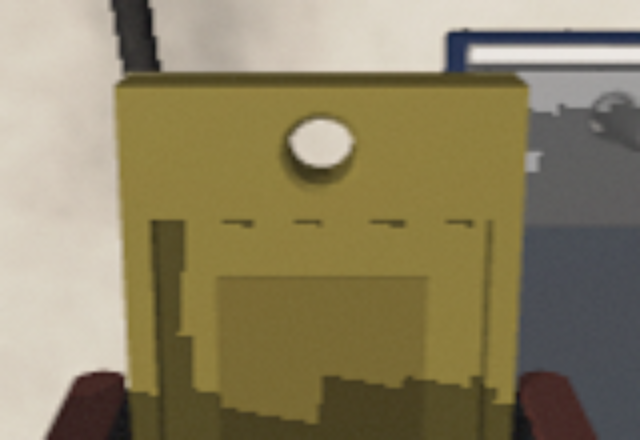

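Run:
```python
from m import *
for n,h,e in (('w4',97.,None),('w8',96.8,None)):
    k=np.load(n+'.npz'); g=cv2.cvtColor(k['im'],cv2.COLOR_BGR2GRAY)[160:180,240:265].astype(float).mean(1); print(n,dict(zip(range(160,180),g.round())))
    g=cv2.cvtColor(k['im'],cv2.COLOR_BGR2GRAY); print(g[176:198,280]); print(g[187,266:296])
```

```text
w4 {160: np.float64(219.0), 161: np.float64(218.0), 162: np.float64(218.0), 163: np.float64(219.0), 164: np.float64(219.0), 165: np.float64(220.0), 166: np.float64(221.0), 167: np.float64(187.0), 168: np.float64(87.0), 169: np.float64(92.0), 170: np.float64(102.0), 171: np.float64(159.0), 172: np.float64(174.0), 173: np.float64(172.0), 174: np.float64(172.0), 175: np.float64(172.0), 176: np.float64(172.0), 177: np.float64(171.0), 178: np.float64(171.0), 179: np.float64(171.0)}
[174 166 122 189 230 227 227 227 226 226 226 225 224 225 226 132  86  96
  78 108 163 159]
[170 170 173 153 121  92  66 184 232 229 226 224 224 225 225 226 224 225
 224 226 217 158 125 159 169 168 171 170 170 169]
w8 {160: np.float64(179.0), 161: np.float64(178.0), 162: np.float64(178.0), 163: np.float64(177.0), 164: np.float64(177.0), 165: np.float64(175.0), 166: np.float64(177.0), 167: np.float64(174.0), 168: np.float64(89.0), 169: np.float64(67.0), 170: np.float64(70.0), 171: np.float64(90.0), 172: np.float64(129.0), 173: np.float64(126.0), 174: np.float64(125.0), 175: np.float64(126.0), 176: np.float64(125.0), 177: np.float64(126.0), 178: np.float64(125.0), 179: np.float64(125.0)}
[125 124  94 109 217 209 208 209 206 206 207 205 205 206 209 168  47  58
  73  72 103 117]
[127 126 126 120  95  72  49 161 210 208 205 206 205 207 205 207 207 208
 208 212 212 158  89 114 124 124 125 125 123 125]
```

In-hand position matches the spreader's to within 0.5 mm. Moving over the nest and down.

Emit:
servo_tool(
  steps=[
    [[-0.003,-0.019,0],[0,0,0],-1],
    [[0,-0.019,0],[0,0,0],-1],
    [[0,-0.018,0],[0,0,0],-1],
    [[0,0,0],[0,0,0],-1],
    [[0,0,-0.015],[0,0,0],-1],
    [[0,0,-0.014],[0,0,0],-1],
    [[0,0,0],[0,0,0],-1],
    [[0,0,0],[0,0,0],-1],
  ],
)

```text
t: 12.75
ee_pos: [481.8, -68.4, 58.7]
orientation: [-3.137, -0.152, 0.003]
ft_force: [-1.1, 0.6, -2.4]
width: 53.6
grasp_force: 30.0
```

Emit:
servo_tool(
  steps=[
    [[0,0,-0.004],[0,0,0],-1],
    [[0,0,-0.004],[0,0,0],-1],
    [[0,0,-0.004],[0,0,0],-1],
    [[0,0,-0.004],[0,0,0],-1],
    [[0,0,0],[0,0,0],-1],
    [[0,0,0],[0,0,0],-1],
    [[0,0,0],[0,0,0],-1],
    [[0,0,0],[0,0,0],-1],
  ],
)

```text
t: 13.42
ee_pos: [482.4, -69.7, 43.3]
orientation: [3.138, 0.15, 0.0]
ft_force: [0.2, -0.0, -1.0]
width: 54.0
grasp_force: 30.0
```

Emit:
servo_tool(
  steps=[
    [[0,0,-0.004],[0,0,0],-1],
    [[0,0,-0.004],[0,0,0],-1],
    [[0,0,-0.003],[0,0,0],-1],
    [[0,0,-0.001],[0,0,0],-1],
    [[0,0,0],[0,0,0],-1],
    [[0,0,0],[0,0,0],-1],
    [[0,0,0],[0,0,0],1],
    [[0,0,0],[0,0,0],1],
  ],
)

```text
t: 14.08
ee_pos: [482.4, -69.7, 31.1]
orientation: [3.138, 0.15, 0.0]
ft_force: [0.6, 0.4, 0.2]
width: 63.6
grasp_force: 0.0
```

Emit:
servo_tool(
  steps=[
    [[0,0,0],[0,0,0],1],
    [[0,0,0],[0,0,0],1],
    [[0,0,0],[0,0,0],1],
    [[0,0,0],[0,0,0],1],
    [[0,0,0],[0,0,0],1],
    [[0,0,0.02],[0,0,0],1],
    [[0,0,0.03],[0,0,0],1],
    [[0,0,0.03],[0,0,0],1],
  ],
)

```text
t: 14.75
ee_pos: [481.4, -69.5, 111.3]
orientation: [-3.137, -0.15, 0.004]
ft_force: [0.4, -0.4, -0.5]
width: 87.6
grasp_force: 0.0
```

Emit:
servo_tool(
  steps=[
    [[-0.014,0,0.02],[0,0,0],1],
    [[-0.02,0,0.03],[0,0,0],1],
    [[-0.01,0,0],[0,0,0],1],
    [[0,0,0],[0,0,0],1],
    [[0,0,0],[0,0,0],1],
    [[0,0,0],[0,0,0],1],
    [[0,0,0],[0,0,0],1],
    [[0,0,0],[0,0,0],1],
  ],
)

```text
t: 15.42
ee_pos: [438.5, -69.6, 160.2]
orientation: [-3.138, -0.15, 0.002]
ft_force: [-0.4, -0.3, 1.0]
width: 88.0
grasp_force: 0.0
```

Run:
```python
from m import *
obs(); k=cam('wrist'); obs(); cv2.imwrite('pics/w9.png',k['im']); np.savez('w9.npz',im=k['im'],P=k['P'],ray=k['ray'],c=k['c'])
meas(k,dict(carrier=(288,155,20,35,40),carrtop=(270,130,36.5,44,40)))
z=k['P'][...,2]; print(np.nanmedian(z[130:190,275:300]))
```

```text
ee [438.5 -69.6 160.2] ytool -84.52 w 87.99219303360582 g 0.0 ft [-0.4 -0.3  1. ]
ee [438.5 -69.6 160.3] ytool -84.52 w 87.64060675987226 g 0.0 ft [-0.5  0.2  0.3]
carrier 6479 ray [482.6 -68.9  53.3 108.3 -84.5  40. ] depth [477.2 -71.5  57.6 119.7 -84.6  34.8]Traceback (most recent call last):
  File "<stdin>", line 3, in <module>
  File "m.py", line 18, in meas
    c=comp(im,m,u,v)
  File "m.py", line 5, in comp
    return l==np.bincount(w).argmax()
              ~~~~~~~~~~~~~~~~~~~~~^^
ValueError: attempt to get argmax of an empty sequence
```

View pics/w9.png

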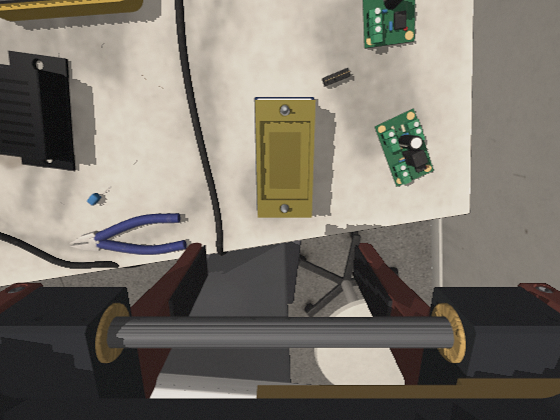

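The carrier is home, pocket floor at about 34 mm. Before going to the small board I'll check clearance to the shelf on the right.

Run:
```python
from m import *
for n in ['w1','scene0','w9']:
    P=np.load(n+'.npz')['P']; q=(P[...,2]>100)&(P[...,2]<220)&(P[...,1]<-150)&(P[...,0]>380)&(P[...,0]<640)
    if q.any(): print(n,q.sum(),np.percentile(P[q][:,1],[90,99,100]).round(),np.percentile(P[q][:,2],[1,50]).round())
k=np.load('w9.npz'); P=k['P'];z=P[...,2]
b=np.zeros(z.shape,bool); b[95:200,365:450]=1
hsv=cv2.cvtColor(k['im'],cv2.COLOR_BGR2HSV); g=(hsv[...,0]>45)&(hsv[...,0]<90)&(hsv[...,1]>60)
g=cv2.morphologyEx(g.astype(np.uint8),cv2.MORPH_CLOSE,np.ones((15,15)))>0
q=g&b; X=k['c']+k['ray'][q]*((5-k['c'][2])/k['ray'][q][:,2])[:,None]
print('sboard',rect(X[None],np.ones((1,len(X)),bool)))
print('tall',rect(P,b&(z>22)))
```

```text
w1 12993 [-294. -277. -274.] [143. 180.]
scene0 24719 [-333. -296. -277.] [160. 182.]
sboard [ 503.2 -194.2   43.2   70.8  -59.4    5. ]
tall [ 504.4 -192.3   19.2   35.6  -42.1   31.5]
```

Emit:
servo_tool(
  steps=[
    [[0.0123,-0.0252,-0.01],[0,0,6.3],1],
    [[0.0123,-0.0252,-0.02],[0,0,6.3],1],
    [[0.0123,-0.0252,-0.02],[0,0,6.3],1],
    [[0.0123,-0.0252,-0.02],[0,0,6.2],1],
    [[0,0,-0.02],[0,0,0],1],
    [[0,0,-0.01],[0,0,0],1],
    [[0,0,0],[0,0,0],1],
    [[0,0,0],[0,0,0],1],
  ],
)

```text
t: 16.13
ee_pos: [486.7, -169.7, 60.6]
orientation: [-3.029, -0.828, 0.003]
ft_force: [-0.2, -0.2, 1.0]
width: 87.9
grasp_force: 0.0
```

Run:
```python
from m import *
o=obs(); k=cam('wrist'); cv2.imwrite('pics/w10.png',k['im']); np.savez('w10.npz',im=k['im'],P=k['P'],ray=k['ray'],c=k['c'],e=o['ee_pos'])
P=k['P'];z=P[...,2]; q=(z>25)&(z<38)&(np.hypot(P[...,0]-503,P[...,1]+194)<45)
n,l,s,c=cv2.connectedComponentsWithStats(q.astype(np.uint8))
for i in range(1,n):
    if s[i,4]>30: print(s[i],c[i],rect(P,l==i))
```

```text
ee [ 486.7 -169.7   60.6] ytool -59.44 w 87.90646970938477 g 0.0 ft [-0.2 -0.2  1. ]
[311 216  25  44 772] [323.54792746 238.38341969] [ 503.5 -194.4   15.4   30.6  -54.    31.9]
```

View pics/w10.png

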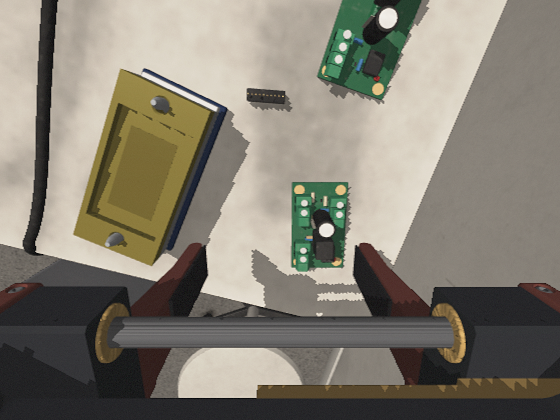

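The board sits straight between the fingers, off towards the right one at (320,225); closing will slide it clear of the shelf.

Emit:
servo_tool(
  steps=[
    [[0.001,0.0005,-0.012],[0,0,0],1],
    [[0,0,-0.012],[0,0,0],1],
    [[0,0,-0.012],[0,0,0],1],
    [[0,0,-0.0055],[0,0,0],1],
    [[0,0,0],[0,0,0],0.6],
    [[0,0,0],[0,0,0],0.4],
    [[0,0,0],[0,0,0],0.2],
    [[0,0,0],[0,0,0],0],
  ],
)

```text
t: 16.85
ee_pos: [489.0, -170.1, 20.0]
orientation: [3.03, 0.828, 0.001]
ft_force: [1.7, -0.2, 0.8]
width: 64.2
grasp_force: 0.1
```

Emit:
servo_tool(
  steps=[
    [[0,0,0],[0,0,0],-0.15],
    [[0,0,0],[0,0,0],-0.3],
    [[0,0,0],[0,0,0],-0.45],
    [[0,0,0],[0,0,0],-0.6],
    [[0,0,0],[0,0,0],-1],
    [[0,0,0],[0,0,0],-1],
    [[0,0,0],[0,0,0],-1],
    [[0,0,0],[0,0,0],-1],
  ],
)

```text
t: 17.52
ee_pos: [488.6, -170.0, 19.7]
orientation: [3.03, 0.828, 0.0]
ft_force: [0.7, -0.2, 1.4]
width: 12.8
grasp_force: 30.0
```

Run:
```python
from m import *
o=obs(); k=cam('wrist'); cv2.imwrite('pics/w11.png',k['im']); np.savez('w11.npz',im=k['im'],P=k['P'],ray=k['ray'],c=k['c'],e=o['ee_pos'])
hsv=cv2.cvtColor(k['im'],cv2.COLOR_BGR2HSV); g=(hsv[...,0]>45)&(hsv[...,0]<90)&(hsv[...,1]>60)
g&=np.hypot(k['P'][...,0]-o['ee_pos'][0],k['P'][...,1]-o['ee_pos'][1])<50
n,l,s,c=cv2.connectedComponentsWithStats(g.astype(np.uint8)); print([list(s[i])+list(c[i].round()) for i in range(1,n) if s[i,4]>80])
```

```text
ee [ 488.6 -170.    19.7] ytool -59.43 w 12.786484506491629 g 29.998919516801834 ft [ 0.7 -0.2  1.4]
[[np.int32(244), np.int32(197), np.int32(68), np.int32(71), np.int32(2222), np.float64(276.0), np.float64(221.0)], [np.int32(268), np.int32(290), np.int32(25), np.int32(8), np.int32(91), np.float64(280.0), np.float64(295.0)]]
```

Emit:
servo_tool(
  steps=[
    [[0,0,0.01],[0,0,0],-1],
    [[0,0,0.02],[0,0,0],-1],
    [[0,0,0.02],[0,0,0],-1],
    [[0,0,0.02],[0,0,0],-1],
    [[0,0.02,0],[0,0,-6.3],-1],
    [[0,0.02,0],[0,0,-6.3],-1],
    [[0,0,0],[0,0,-6.3],-1],
    [[0,0,0],[0,0,-6.2],-1],
  ],
)

```text
t: 18.23
ee_pos: [488.4, -128.9, 90.5]
orientation: [-3.138, -0.144, -0.0]
ft_force: [-0.1, -0.3, -0.8]
width: 12.4
grasp_force: 30.0
```

Emit:
servo_tool(
  steps=[
    [[0,0,0],[0,0,0],-1],
    [[0,0,0],[0,0,0],-1],
    [[0,0,0],[0,0,0],-1],
    [[0,0,0],[0,0,0],-1],
    [[0,0,0],[0,0,0],-1],
    [[0,0,0],[0,0,0],-1],
    [[0,0,0],[0,0,0],-1],
    [[0,0,0],[0,0,0],-1],
  ],
)

```text
t: 18.9
ee_pos: [488.6, -130.0, 89.6]
orientation: [-3.138, -0.15, 0.0]
ft_force: [-0.2, -0.2, -0.8]
width: 12.5
grasp_force: 30.0
```

Run:
```python
from m import *
o=obs(); k=cam('wrist'); cv2.imwrite('pics/w12.png',k['im']); np.savez('w12.npz',im=k['im'],P=k['P'],ray=k['ray'],c=k['c'],e=o['ee_pos'])
hsv=cv2.cvtColor(k['im'],cv2.COLOR_BGR2HSV); g=(hsv[...,0]>45)&(hsv[...,0]<90)&(hsv[...,1]>60)
g&=(k['P'][...,2]>65)
g[:, :200]=0; g[:,400:]=0
r=[]
for v in range(195,290,5):
    u=np.where(g[v])[0]
    if len(u): r.append((v,u.min(),u.max(),round(float(np.nanmedian(k['P'][v,u,2])),1)))
print(r)
```

```text
ee [ 488.6 -130.    89.6] ytool -84.51 w 12.546681246290499 g 29.987302646040916 ft [-0.2 -0.2 -0.8]
[(200, np.int64(243), np.int64(310), 75.1), (205, np.int64(243), np.int64(310), 74.9), (210, np.int64(244), np.int64(310), 75.0), (215, np.int64(244), np.int64(310), 79.5), (220, np.int64(244), np.int64(310), 84.1), (225, np.int64(244), np.int64(310), 76.6), (230, np.int64(245), np.int64(310), 85.7), (235, np.int64(245), np.int64(309), 86.5), (240, np.int64(245), np.int64(309), 88.2), (245, np.int64(245), np.int64(309), 84.7), (250, np.int64(245), np.int64(309), 75.3), (255, np.int64(246), np.int64(309), 74.7), (260, np.int64(246), np.int64(250), 75.5), (265, np.int64(246), np.int64(248), 74.7)]
```

View pics/w12.png

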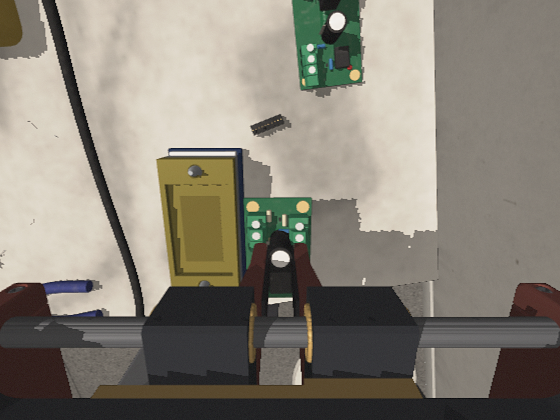

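The board hangs level at (278,240), front edge near row 197; the carrier is at (200,220), undisturbed. Computing the offset.

Run:
```python
from m import *
k=np.load('w12.npz'); e=k['e'][:2]; a=np.radians(5.49); ax=np.array([np.cos(a),np.sin(a)]); lf=np.array([-np.sin(a),np.cos(a)])
def sub(u,v,h):
    u0=int(u);v0=int(v);p=plane(k,u0,v0,h);return (p+(plane(k,u0+1,v0,h)-p)*(u-u0)+(plane(k,u0,v0+1,h)-p)*(v-v0))[:2]
for v,l,r in ((205,242.5,310.5),(225,243.5,310.5),(250,244.5,309.5)):
    A,B=sub(l,v,75),sub(r,v,75); print('w',np.hypot(*(A-B)),'across',((A+B)/2-e)@lf)
hsv=cv2.cvtColor(k['im'],cv2.COLOR_BGR2HSV); g=(hsv[...,0]>45)&(hsv[...,0]<90)&(hsv[...,1]>60)
col=g[185:205,262:300].mean(1); print(dict(zip(range(185,205),col.round(1))))
for v in (196.5,197.5): print('front',v,(sub(278,v,75)-e)@ax)
# placed carrier: centre in TCP coords
print('carrier home TCP', (482.4,-69.7))
# in this picture: carrier left/right top edges
m=(hsv[...,0]>18)&(hsv[...,0]<38)&(hsv[...,1]>110)
for v in (175,200,220):
    u=np.where(m[v,140:242])[0]+140; A=sub(u.min()-.5,v,40);B=sub(u.max()+.5,v,40); print('carr',u.min(),u.max(),np.hypot(*(A-B)),((A-e)@lf),((B-e)@lf))
u=np.array([hsv[148:170,170:186].mean(1)[:,0]]).round(); print(u)
```

```text
w 41.87625030802324 across 2.8289908796161503
w 42.10337520087782 across 2.5576039046034182
w 41.917170157240804 across 2.6053694218438057
{185: np.float64(0.0), 186: np.float64(0.0), 187: np.float64(0.0), 188: np.float64(0.0), 189: np.float64(0.0), 190: np.float64(0.0), 191: np.float64(0.0), 192: np.float64(0.0), 193: np.float64(0.0), 194: np.float64(0.0), 195: np.float64(0.0), 196: np.float64(0.0), 197: np.float64(0.0), 198: np.float64(1.0), 199: np.float64(1.0), 200: np.float64(1.0), 201: np.float64(1.0), 202: np.float64(0.9), 203: np.float64(0.9), 204: np.float64(0.9)}
front 196.5 35.8931366132117
front 197.5 35.2644523845588
carrier home TCP (482.4, -69.7)
carr 159 234 54.46573466940152 87.75809169974995 33.29235796415183
carr 162 235 54.35318627718047 87.72134325334756 33.36815875012486
carr 164 236 54.708721069616324 87.99043565663375 33.28171728947315
[[111. 111. 111.  43.  16.  17.  17.  14.  68.  24.  24.  24.  24.  24.
   24.  24.  23.  23.  23.  23.  23.  24.]]
```

Emit:
servo_tool(
  steps=[
    [[-0.0026,0.0199,0],[0,0,0],-1],
    [[-0.002,0.019,0],[0,0,0],-1],
    [[-0.001,0.019,0],[0,0,0],-1],
    [[0,0,0],[0,0,0],-1],
    [[0,0,-0.012],[0,0,0],-1],
    [[0,0,-0.012],[0,0,0],-1],
    [[0,0,0],[0,0,0],-1],
    [[0,0,0],[0,0,0],-1],
  ],
)

```text
t: 19.62
ee_pos: [482.7, -72.4, 65.4]
orientation: [-3.138, -0.15, 0.002]
ft_force: [0.2, 0.9, -0.1]
width: 12.4
grasp_force: 30.0
```

Run:
```python
from m import *
o=obs(); k=cam('wrist'); cv2.imwrite('pics/w13.png',k['im']); np.savez('w13.npz',im=k['im'],P=k['P'],ray=k['ray'],c=k['c'],e=o['ee_pos'])
hsv=cv2.cvtColor(k['im'],cv2.COLOR_BGR2HSV); g=(hsv[...,0]>45)&(hsv[...,0]<90)&(hsv[...,1]>60)
m=(hsv[...,0]>18)&(hsv[...,0]<38)&(hsv[...,1]>110)
for v in (205,215,225,245):
    u=np.where(g[v,220:340])[0]+220; w=np.where(m[v,200:360])[0]+200
    f=lambda x,h:((plane(k,int(x),v,h)[:2]*(1-x%1)+plane(k,int(x)+1,v,h)[:2]*(x%1))-o['ee_pos'][:2])@[-np.sin(.0958),np.cos(.0958)]
    print(v,u.min(),u.max(),w.min(),w.max(),'board',f(u.min()-.5,51),f(u.max()+.5,51),'carr',f(w.min()-.5,40),f(w.max()+.5,40))
for nm,M in (('g',g),('m',m)): print(nm,[ (v,round(float(M[v,262:300].mean()),1)) for v in range(150,215,2)])
```

```text
ee [482.7 -72.4  65.4] ytool -84.53 w 12.447508569860137 g 29.987449944019318 ft [ 0.2  0.9 -0.1]
205 244 311 236 316 board 23.111796916913764 -18.697191164468208 carr 29.7488604089829 -23.1611287159403
215 244 310 236 316 board 23.340529036336434 -18.272149547044794 carr 30.044966530412047 -23.402400486884176
225 245 310 236 315 board 22.946350760440204 -18.465693836399105 carr 30.34714993030096 -22.982197858317843
245 246 309 237 314 board 22.773972524435454 -18.22449582109264 carr 30.28973399207064 -22.795769200076364
g [(150, 0.0), (152, 0.0), (154, 0.0), (156, 0.0), (158, 0.0), (160, 0.0), (162, 0.0), (164, 0.0), (166, 0.0), (168, 0.0), (170, 0.0), (172, 0.0), (174, 0.0), (176, 0.0), (178, 0.0), (180, 0.0), (182, 0.0), (184, 0.0), (186, 0.0), (188, 0.0), (190, 0.0), (192, 0.0), (194, 0.0), (196, 0.0), (198, 1.0), (200, 1.0), (202, 0.9), (204, 0.9), (206, 0.9), (208, 0.9), (210, 0.8), (212, 0.8), (214, 0.7)]
m [(150, 0.0), (152, 0.0), (154, 0.0), (156, 0.0), (158, 0.0), (160, 0.0), (162, 1.0), (164, 1.0), (166, 1.0), (168, 1.0), (170, 0.9), (172, 0.7), (174, 0.6), (176, 0.6), (178, 0.7), (180, 0.7), (182, 0.9), (184, 1.0), (186, 1.0), (188, 1.0), (190, 1.0), (192, 1.0), (194, 1.0), (196, 1.0), (198, 0.0), (200, 0.0), (202, 0.0), (204, 0.0), (206, 0.0), (208, 0.0), (210, 0.0), (212, 0.0), (214, 0.0)]
```

Run:
```python
from m import *
k=np.load('w13.npz'); e=k['e'][:2]; ax=np.array([np.cos(.0958),np.sin(.0958)])
f=lambda v,h:((plane(k,275,int(v),h)[:2]*(1-v%1)+plane(k,275,int(v)+1,h)[:2]*(v%1))-e)@ax
print('board front',f(197.5,51.)-35,'carr c by bottom',f(161,28.)-55)
g=cv2.cvtColor(k['im'],cv2.COLOR_BGR2GRAY)[156:172,262:272].mean(1); print(g.round())
# pin seen: bright blob above z 44
P=k['P'];z=P[...,2]; q=np.zeros(z.shape,bool); q[160:192,262:300]=1; q&=(z>46); print('pin',[(x.min(),x.max()) for x in np.where(q)],((np.nanmean(P[q][:,:2],0))-e)@ax, 'left',((np.nanmean(P[q][:,:2],0))-e)@[-np.sin(.0958),np.cos(.0958)])
```

```text
board front 0.3198428775560771 carr c by bottom -0.43040396973925965
[228. 227. 186.  78.  82.  66.  72. 113. 123. 122. 122. 122. 122. 122.
 116. 111.]
pin [(np.int64(173), np.int64(182)), (np.int64(269), np.int64(279))] 47.39603197194233 left 4.105639436704776
```

Emit:
servo_tool(
  steps=[
    [[0,0.0012,0],[0,0,0],-1],
    [[0,0,-0.004],[0,0,0],-1],
    [[0,0,-0.004],[0,0,0],-1],
    [[0,0,-0.002],[0,0,0],-1],
    [[0,0,-0.001],[0,0,0],-1],
    [[0,0,0],[0,0,0],-1],
    [[0,0,0],[0,0,0],-1],
    [[0,0,0],[0,0,0],-1],
  ],
)

```text
t: 20.33
ee_pos: [483.0, -70.8, 54.7]
orientation: [3.138, 0.15, 0.0]
ft_force: [0.1, 0.6, 0.2]
width: 12.9
grasp_force: 30.0
```

Emit:
servo_tool(
  steps=[
    [[0,0,-0.001],[0,0,0],-1],
    [[0,0,0],[0,0,0],-1],
    [[0,0,0],[0,0,0],-0.5],
    [[0,0,0],[0,0,0],0],
    [[0,0,0],[0,0,0],0],
    [[0,0,0],[0,0,0],0],
    [[0,0,0],[0,0,0],0],
    [[0,0,0.01],[0,0,0],0],
  ],
)

```text
t: 21.0
ee_pos: [481.9, -70.7, 62.8]
orientation: [-3.137, -0.15, 0.004]
ft_force: [0.3, 0.1, 0.7]
width: 43.5
grasp_force: 0.0
```

Emit:
servo_tool(
  steps=[
    [[0,0,0.02],[0,0,0],0],
    [[0,0,0.03],[0,0,0],0.5],
    [[-0.014,0,0.03],[0,0,0],1],
    [[-0.02,0,0.02],[0,0,0],1],
    [[-0.01,0,0],[0,0,0],1],
    [[0,0,0],[0,0,0],1],
    [[0,0,0],[0,0,0],1],
    [[0,0,0],[0,0,0],1],
  ],
)

```text
t: 21.67
ee_pos: [439.2, -70.9, 163.1]
orientation: [-3.138, -0.15, 0.001]
ft_force: [-0.8, -0.1, 0.1]
width: 86.2
grasp_force: 0.0
```

Run:
```python
from m import *
o=obs(); k=cam('wrist'); cv2.imwrite('pics/w14.png',k['im']); np.savez('w14.npz',im=k['im'],P=k['P'],ray=k['ray'],c=k['c'],e=o['ee_pos'])
im=k['im'];P=k['P'];z=P[...,2]; hsv=cv2.cvtColor(im,cv2.COLOR_BGR2HSV)
near=np.hypot(P[...,0]-483,P[...,1]+68)<65
g=(hsv[...,0]>45)&(hsv[...,0]<90)&(hsv[...,1]>60)&near
flat=g&(z>34)&(z<44)
X=k['c']+k['ray'][flat]*((39-k['c'][2])/k['ray'][flat][:,2])[:,None]
print('board',rect(X[None],np.ones((1,len(X)),bool)),np.percentile(z[flat],[5,50,95]).round(1))
A=np.c_[P[flat][:,:2]-[483,-68],np.ones(flat.sum())]; print('slope',np.linalg.lstsq(A,z[flat],rcond=None)[0])
m=(hsv[...,0]>18)&(hsv[...,0]<38)&(hsv[...,1]>110)&near&(z>25)
X=k['c']+k['ray'][m]*((40-k['c'][2])/k['ray'][m][:,2])[:,None]; print('carr',rect(X[None],np.ones((1,len(X)),bool)),np.percentile(z[m],[5,50,95]))
# cover
meas(k,dict(cover=(20,110,25,50,37)))
s=cam('scene'); ok=(s['P'][...,2]>25)&(s['P'][...,2]<45); d=ok&(abs(s['P'][...,0]-502)<60)&(abs(s['P'][...,1]-180)<50); print('cover scene',rect(s['P'],d))
```

```text
ee [439.2 -70.9 163.1] ytool -84.53 w 86.2494297596111 g 0.0 ft [-0.8 -0.1  0.1]
board [483.1 -68.8  42.1  69.7 -83.3  39. ] [37.8 39.  40.3]
slope [-3.00293564e-03  7.82606494e-03  3.90634678e+01]
carr [ 261.5 -120.7  369.5  489.3  -42.2   40. ] [ 35.2357765  256.55621056 271.98127224]
cover 4660 ray [502.1 173.5  52.6  80.1  87.9  37. ] depth [502.3 177.3  46.6  80.4  87.4  37. ]
cover scene [479.9 178.6  35.8  52.4  -1.   35.6]
```

The board lies flat in the pocket (top at 39 mm, centred). Next the cover.

Emit:
servo_tool(
  steps=[
    [[0.009,0.0358,0],[0,0,-2.5],1],
    [[0.009,0.0358,0],[0,0,-2.5],1],
    [[0.009,0.0358,-0.01],[0,0,-2.5],1],
    [[0.009,0.0358,-0.015],[0,0,0],1],
    [[0.009,0.0358,-0.015],[0,0,0],1],
    [[0.009,0.0358,-0.015],[0,0,0],1],
    [[0.009,0.0358,-0.015],[0,0,0],1],
    [[0,0,0],[0,0,0],1],
  ],
)

```text
t: 22.43
ee_pos: [502.7, 184.7, 90.3]
orientation: [-3.141, 0.049, 0.003]
ft_force: [-0.2, -0.7, -0.6]
width: 87.4
grasp_force: 0.0
```

Emit:
servo_tool(
  steps=[
    [[0,0,0],[0,0,0],1],
    [[0,0,0],[0,0,0],1],
    [[0,0,0],[0,0,0],1],
    [[0,0,0],[0,0,0],1],
    [[0,0,0],[0,0,0],1],
    [[0,0,0],[0,0,0],1],
    [[0,0,0],[0,0,0],1],
    [[0,0,0],[0,0,0],1],
  ],
)

```text
t: 23.1
ee_pos: [502.1, 179.4, 94.0]
orientation: [-3.141, 0.057, -0.001]
ft_force: [-0.6, -0.1, -0.2]
width: 88.0
grasp_force: 0.0
```

Run:
```python
from m import *
o=obs(); k=cam('wrist'); np.savez('w15.npz',im=k['im'],P=k['P'],ray=k['ray'],c=k['c'],e=o['ee_pos'])
P=k['P'];z=P[...,2]; near=(abs(P[...,0]-502)<50)&(abs(P[...,1]-180)<60)
q=near&(z>34)&(z<41)
n,l,s,c=cv2.connectedComponentsWithStats(cv2.morphologyEx(q.astype(np.uint8),cv2.MORPH_OPEN,np.ones((3,3)))); i=1+s[1:,4].argmax(); print(s[i])
X=k['c']+k['ray'][l==i]*((37-k['c'][2])/k['ray'][l==i][:,2])[:,None]; print(rect(X[None],np.ones((1,len(X)),bool)),rect(P,l==i))
# obstacles near fingers
t=np.radians(-92); d=P[...,:2]-o['ee_pos'][:2]; sc=d@[np.cos(t),np.sin(t)]; tt=d@[-np.sin(t),np.cos(t)]
q=(abs(tt)<14)&(abs(sc)>32)&(abs(sc)<62)&(z>5)&(z<60); print('obst',q.sum(), np.percentile(sc[q],[0,50,100]) if q.any() else '')
```

```text
ee [502.1 179.4  94. ] ytool -92.07 w 87.96237642994502 g 0.0 ft [-0.6 -0.1 -0.2]
[ 246  177   67   97 6173]
[502.8 180.7  49.8  79.5  88.1  37. ] [502.6 180.7  50.2  80.2  88.1  37. ]
obst 0
```

Emit:
servo_tool(
  steps=[
    [[0,0.0003,-0.02],[0,0,0.1],1],
    [[0,0,-0.02],[0,0,0],1],
    [[0,0,-0.02],[0,0,0],1],
    [[0,0,-0.015],[0,0,0],1],
    [[0,0,-0.01],[0,0,0],1],
    [[0,0,-0.001],[0,0,0],1],
    [[0,0,0],[0,0,0],-1],
    [[0,0,0],[0,0,0],-1],
  ],
)

```text
t: 23.82
ee_pos: [502.5, 180.2, 8.3]
orientation: [-3.141, 0.053, -0.001]
ft_force: [0.2, 0.1, 0.1]
width: 77.7
grasp_force: 0.0
```

Emit:
servo_tool(
  steps=[
    [[0,0,0],[0,0,0],-1],
    [[0,0,0],[0,0,0],-1],
    [[0,0,0],[0,0,0],-1],
    [[0,0,0],[0,0,0],-1],
    [[0,0,0],[0,0,0],-1],
    [[0,0,0],[0,0,0],-1],
    [[0,0,0],[0,0,0],-1],
    [[0,0,0],[0,0,0],-1],
  ],
)

```text
t: 24.48
ee_pos: [502.3, 180.1, 8.2]
orientation: [-3.141, 0.053, -0.001]
ft_force: [-2.2, -0.8, 6.1]
width: 49.8
grasp_force: 30.0
```

Emit:
servo_tool(
  steps=[
    [[0,0,0.015],[0,0,0],-1],
    [[0,0,0.025],[0,0,0],-1],
    [[0,0,0.025],[0,0,0],-1],
    [[0,0,0.025],[0,0,0],-1],
    [[-0.003,-0.03,0.005],[0,0,2.5],-1],
    [[-0.003,-0.03,0],[0,0,2.5],-1],
    [[-0.003,-0.03,0],[0,0,2.4],-1],
    [[-0.003,-0.03,0],[0,0,0],-1],
  ],
)

```text
t: 25.15
ee_pos: [489.6, 59.0, 102.9]
orientation: [-3.138, -0.155, -0.001]
ft_force: [0.6, 0.3, -1.6]
width: 49.9
grasp_force: 30.0
```

Emit:
servo_tool(
  steps=[
    [[-0.003,-0.03,0],[0,0,0],-1],
    [[-0.003,-0.03,0],[0,0,0],-1],
    [[-0.002,-0.02,0],[0,0,0],-1],
    [[0,0,0],[0,0,0],-1],
    [[0,0,0],[0,0,0],-1],
    [[0,0,0],[0,0,0],-1],
    [[0,0,0],[0,0,0],-1],
    [[0,0,0],[0,0,0],-1],
  ],
)

```text
t: 25.82
ee_pos: [482.1, -19.0, 102.6]
orientation: [-3.138, -0.152, 0.0]
ft_force: [-0.4, 0.3, -0.8]
width: 50.0
grasp_force: 30.0
```

Run:
```python
from m import *
o=obs(); k=cam('wrist'); np.savez('w16.npz',im=k['im'],P=k['P'],ray=k['ray'],c=k['c'],e=o['ee_pos'])
P=k['P'];z=P[...,2]; zt=np.nanmedian(z[215:235,270:295]); print('top z',zt, np.nanmedian(z[190:200,270:295]))
e=o['ee_pos'][:2]; ax=np.array([np.cos(.0958),np.sin(.0958)]); lf=np.array([-ax[1],ax[0]])
g=cv2.cvtColor(k['im'],cv2.COLOR_BGR2GRAY)
print('col z',[(v,round(float(np.nanmedian(z[v,225:245])),0)) for v in range(140,220,4)])
b=(g>110).astype(np.uint8)[130:240,200:350]
n,l,s,c=cv2.connectedComponentsWithStats(b)
for i in range(1,n):
    if 20<s[i,4]<900: print(s[i],c[i]+[200,130])
print(edges(k,[205,215,225],zt-3,zt+3,zt).round(1), [ (r[:2]-e)@lf for r in edges(k,[205,215,225],zt-3,zt+3,zt)])
```

```text
ee [482.1 -19.  102.6] ytool -84.44 w 50.02537640339358 g 29.99970406293869 ft [-0.4  0.3 -0.8]
top z 131.42834727308747 101.66277351307505
col z [(140, 1.0), (144, 1.0), (148, 1.0), (152, 4.0), (156, 0.0), (160, 4.0), (164, 4.0), (168, 98.0), (172, 98.0), (176, 98.0), (180, 98.0), (184, 97.0), (188, 98.0), (192, 98.0), (196, 99.0), (200, 112.0), (204, 121.0), (208, 129.0), (212, 131.0), (216, 131.0)]
[109  25  41   5 205] [329. 157.]
[109  31  41  17 325] [334.47076923 168.10153846]
[ 72  45  17  15 187] [279.97860963 181.85026738]
[147  99   3  10  24] [348.16666667 233.5       ]Traceback (most recent call last):
  File "<stdin>", line 11, in <module>
  File "m.py", line 27, in edges
    a,b=u.min()-.5,u.max()+.5
        ~~~~~^^
    return umr_minimum(a, axis, None, out, keepdims, initial, where)
ValueError: zero-size array to reduction operation minimum which has no identity
```

Run:
```python
from m import *
ax=np.array([np.cos(.0958),np.sin(.0958)]); lf=np.array([-ax[1],ax[0]])
def f(n,u,v,h,e):
    k=np.load(n+'.npz'); p=lambda a,b:plane(k,a,b,h)[:2]
    u0,v0=int(u),int(v); X=p(u0,v0)+(p(u0+1,v0)-p(u0,v0))*(u-u0)+(p(u0,v0+1)-p(u0,v0))*(v-v0)
    d=X-e; print(n,'along',d@ax,'left',d@lf)
f('w16',279.98,181.85,96,np.load('w16.npz')['e'][:2])
f('w4',279.5,185.0,91,np.array([569.4,-50.7])) # visible hole in spreader, mid-plane
f('w8',279.5,185.3,90.8,np.load('w8.npz')['e'][:2])
k=np.load('w16.npz'); P=k['P'];z=P[...,2]
q=(z>128)&(z<135); print([(v,np.where(q[v,200:360])[0].min()+200,np.where(q[v,200:360])[0].max()+200) for v in (214,222,230,238) if q[v,200:360].any()])
```

```text
w16 along 46.5248502324418 left 0.7392414418286917
w4 along 46.537750142354376 left 0.7845343322698435
w8 along 46.46624861071438 left 0.8996061183165569
[(214, np.int64(227), np.int64(332)), (222, np.int64(227), np.int64(331)), (230, np.int64(228), np.int64(331)), (238, np.int64(228), np.int64(331))]
```

In-hand position is the same as with the earlier parts. Going over the nest and down.

Emit:
servo_tool(
  steps=[
    [[0.0004,-0.0167,0],[0,0,0],-1],
    [[0,-0.017,0],[0,0,0],-1],
    [[0,-0.016,0],[0,0,0],-1],
    [[0,0,0],[0,0,0],-1],
    [[0,0,0],[0,0,0],-1],
    [[0,0,-0.012],[0,0,0],-1],
    [[0,0,-0.014],[0,0,0],-1],
    [[0,0,-0.012],[0,0,0],-1],
  ],
)

```text
t: 26.53
ee_pos: [482.5, -68.6, 64.3]
orientation: [-3.138, -0.151, -0.001]
ft_force: [-0.6, 0.5, -1.1]
width: 49.9
grasp_force: 30.0
```

Emit:
servo_tool(
  steps=[
    [[0,0,0],[0,0,0],-1],
    [[0,0,0],[0,0,0],-1],
    [[0,0,-0.003],[0,0,0],-1],
    [[0,0,-0.003],[0,0,0],-1],
    [[0,0,-0.003],[0,0,0],-1],
    [[0,0,0],[0,0,0],-1],
    [[0,0,0],[0,0,0],-1],
    [[0,0,0],[0,0,0],-1],
  ],
)

```text
t: 27.2
ee_pos: [482.5, -69.7, 55.8]
orientation: [3.138, 0.15, 0.0]
ft_force: [-0.1, -0.1, -1.4]
width: 49.7
grasp_force: 30.0
```

Emit:
servo_tool(
  steps=[
    [[0,0,-0.003],[0,0,0],-1],
    [[0,0,-0.003],[0,0,0],-1],
    [[0,0,-0.001],[0,0,0],-1],
    [[0,0,-0.0005],[0,0,0],-1],
    [[0,0,0],[0,0,0],-1],
    [[0,0,0],[0,0,0],-1],
    [[0,0,0],[0,0,0],-1],
    [[0,0,0],[0,0,0],-1],
  ],
)

```text
t: 27.87
ee_pos: [482.3, -69.6, 48.2]
orientation: [-3.138, -0.15, 0.0]
ft_force: [-1.4, 0.5, 1.0]
width: 50.2
grasp_force: 30.0
```

Emit:
servo_tool(
  steps=[
    [[0,0,0],[0,0,0],1],
    [[0,0,0],[0,0,0],1],
    [[0,0,0],[0,0,0],1],
    [[0,0,0],[0,0,0],1],
    [[0,0,0],[0,0,0],1],
    [[0,0,0],[0,0,0],1],
    [[0,0,0.02],[0,0,0],1],
    [[0,0,0.03],[0,0,0],1],
  ],
)

```text
t: 28.53
ee_pos: [480.3, -69.3, 96.6]
orientation: [-3.137, -0.15, 0.009]
ft_force: [0.8, -0.5, -0.0]
width: 87.8
grasp_force: 0.0
```

Emit:
servo_tool(
  steps=[
    [[0,0,0.03],[0,0,0],1],
    [[-0.014,0,0.03],[0,0,0],1],
    [[-0.02,0,0.02],[0,0,0],1],
    [[-0.01,0,0],[0,0,0],1],
    [[0,0,0],[0,0,0],1],
    [[0,0,0],[0,0,0],1],
    [[0,0,0],[0,0,0],1],
    [[0,0,0],[0,0,0],1],
  ],
)

```text
t: 29.2
ee_pos: [438.6, -69.6, 177.2]
orientation: [-3.138, -0.15, 0.002]
ft_force: [0.4, 0.2, 0.5]
width: 87.8
grasp_force: 0.0
```

Run:
```python
from m import *
o=obs(); k=cam('wrist'); cv2.imwrite('pics/w17.png',k['im']); np.savez('w17.npz',im=k['im'],P=k['P'],ray=k['ray'],c=k['c'])
P=k['P'];z=P[...,2]; d=P[...,:2]-[483,-68.5]; ax=np.array([np.cos(.0958),np.sin(.0958)]); s=d@ax; t=d@[-ax[1],ax[0]]
top=(abs(s)<45)&(abs(t)<32)&(z>70)&(z<85); print('top',rect(P,top))
A=np.c_[s[top],t[top],np.ones(top.sum())]; print(np.linalg.lstsq(A,z[top],rcond=None)[0])
for sg in (1,-1):
    q=(s*sg>42)&(s*sg<54)&(abs(t)>6)&(abs(t)<25)&(z>30)&(z<60); print('flange',sg,q.sum(),np.median(z[q]) if q.any() else '')
g=cv2.cvtColor(k['im'],cv2.COLOR_BGR2HSV); q=(g[...,0]>45)&(g[...,0]<90)&(g[...,1]>80)&(np.hypot(P[...,0]-643,P[...,1]+148)<60)&(z<12); print('large part',q.sum())
```

```text
ee [438.6 -69.6 177.2] ytool -84.52 w 87.75298657385886 g 0.0 ft [0.4 0.2 0.5]
top [482.1 -68.5  50.1  80.1 -84.4  77. ]
[-2.35203069e-05  1.88701675e-03  7.70141063e+01]
flange 1 562 44.01178340962605
flange -1 116 44.17677885919329
large part 1313
```

The cover top is level at 77.0 mm and the flange is at 44 mm, exactly the seated heights. The gripper is open and clear, so I'm handing in.

```bash
python3 -c "
from workcell import close_job; print(close_job())"
```

```text
the job is handed in; nothing more can be done
None
```

The relay module is built on the nest: spreader, carrier, small board and cover each measured at seated height and released, the larger board not handled, and the job handed in at about 29 s; the hand-in returned no verdict.

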